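# Load the test sled and feed it into the insulation test bay with the push stick

### The arm

A 6-joint arm with a two-finger parallel gripper is mounted at the origin on the work surface. World frame = base frame: x ahead of the robot, y to its left, z up, the work surface at z = 0. Lengths are in mm, angles in rad, forces in N, time in s.
With the tool pointing down it reaches from about 275 to 1000 mm from the base axis. Payload 8.4 kg.
Tool frame: the origin (TCP) lies midway between the tips of the shut fingers; the grasp point (between the pads) lies 19 mm behind it; z points along the fingers, x is the direction in which the jaws open and shut, and the axes are right-handed (so a half turn about z gives the same grasp; the last joint's range is limited). The gripper opens to 85 mm and grips with 20 to 120 N. Pads are 22 mm wide; open, the fingers measure 114 mm over their backs; the gripper's body (76 mm by 85 mm) begins 54 mm behind the grasp point. The pads swing forward as they close: fully open they stand 13 mm farther back than shut.
Start: joints at [1.112, 0.353, 1.633, -0, 1.155, -0.002], TCP at [275.673, 560.921, 231.281] pointing down, gripper open.
Joint ranges: [-2.63, 2.63], [-0.92, 2.1], [0.06, 2.66], [-1.3, 4.44], [0, 2.69], [-3.02, 3.02]. Speed limits (rad/s): [2.22, 2.22, 2.79, 3.14, 3.14, 3.14].

### API

Orientations are given as [roll, pitch, yaw] about the fixed x, y, z axes, in that order (R = Rz(yaw) Ry(pitch) Rx(roll)).
In Python, from rig import sense, grab_frame, camera_model, job gives the robot as it stands.
- The arm moves only by the tool arm_command, never from a script. Its argument "plan" is a list of rows, each an object with "translation": the shift along the tool's x, y, z in cm, a list of three; "twist": the turn about the tool's z in rad; "gripper": the opening, from 0 (shut) to 1 (fully open). A call has exactly 5 rows; each row is the pose to reach, as a shift and turn from the pose measured when the call began, along the tool's axes at that moment; what a row does not reach only later rows make up. A row lasts 1/12 s, in which the tool goes at most 41.7 mm and 7.16 degrees, less where a joint would pass 70% of its speed; a pose out of reach is approached as far as the arm can. A call with a gripper value outside its range is refused whole. The fingers move at their own pace and stop on an object; "squeeze" is the grip in N (left out, the last holds). Time passes only in rows, so rows that repeat a pose let the fingers close, or fill a call up. It gives the time, the measured TCP pose, the force and the opening at its end, in the units of the state.
- sense(): the state, without advancing time (a new reading comes with each control period).
- grab_frame(name): name is "scene" or "top" or "wrist"; returns the picture (400x640x3 uint8, blue, green, red); there is no depth.
- camera_model(name): a dict with "fx", "fy", "cx", "cy" (pixels), "pose" (4x4, takes a point from camera to world coordinates). Camera axes: x right, y down, z forward; pixel columns grow to the right and rows downward; lengths in mm; the calibration is good to about 2 mm. A picture is of the moment at which its call begins: read the wrist's pose just before it. camera_model takes no time and is no camera call; for the wrist camera it gives the pose at the moment of the call.
- job.sign_off(): hands the job in, once; it reports no verdict.
The state is a dict: "clock": time; "qpos": joint angles; "qvel": joint speeds; "joint_efforts": joint torques, N m; "eef_pos": TCP position; "tcp_rot": TCP orientation; "contact_force": force on the tool from outside, world axes, zero at the start; "wrist_torque": the same for the moment, N m; "opening": opening from 0.0 (shut) to 1.0 (fully open).
Only numpy, scipy, OpenCV 4.12 (cv2) and the standard library are available. Lean on these libraries where they do the work, as an engineer would, in place of code of your own. Each camera call takes 0.05 s, during which the arm holds its last target.

### The job

Set every line transformer module on the bench upright into a pocket of the sled, one to a pocket, while the sled is still outside the test bay. Then take the push stick, square the sled up against the fence rail and feed it with the stick along the fence, pressed flush against it all the way, until it is fully home against the end stop; never put the hand into the bay or shove the sled with it. Lay the push stick back in its tray, right way up, then press the start button fully down and let it go to begin the test; leave everything else on the bench where it is.

Things in the scene. Friction and masses are not known exactly. Their poses are not given: they have to be found in the camera images.
- fence: Test jig, fixed: straight aluminium fence rail 500 mm long, 20 mm high. Origin at bench level in the middle of the rail's working face; the face is the plane x = 0 and runs along y, the sled lane is on its +x side. Feed direction +y. The sled is home with its own origin at x = 59 mm, y = 100 mm in this frame.
- stop (a point): Middle of the face of the dark end stop block (100 mm wide, 30 mm high) across the end of the lane, 220 mm along +y from the fence's origin.
- bay_mouth (a point): Middle of the dark line across the lane where the test bay begins, 60 mm along +y from the fence's origin. The bay is the 130 mm wide lane from this line to the stop.
- head (a point): Centre of the underside of the grey test head that overhangs the bay, 95 mm above the bench (brass contacts hang to 84 mm); 130 mm long (x), 50 mm (y), 35 mm high. It sticks out from a grey cabinet 130 mm high on the other side of the fence (in the fence's frame x -135 to -25, y 100 to 230 mm).
- sled: Loose sled, about 0.35 kg, slides on the bench: black base plate 118 mm wide (x), 240 mm long (y), 14 mm thick. Origin at the centre of its underside; +y is its front (towards the stop), -x its fence side. On it a row of four open-topped pockets along y; at its rear a two-pronged fork for the push stick.
- sled_fork (a point): On the sled: middle of the slot's closed end, 7 mm above the underside (sled frame x = +15, y = -120 mm). Two prongs 14 mm high, 18 mm wide, reach 20 mm back (-y) from there; the slot between them is 38 mm wide and takes an end of the push stick.
- tray: Fixed shallow grey tray for the push stick, 70 mm (x) by 252 mm (y), floor 4 mm thick, walls 4 mm thick rising 12 mm above the bench; origin at the centre of its underside.
- stick_grip (a point): Wooden push stick, 0.15 kg: a bar 28 mm wide (x), 220 mm long (y) with both ends rounded (radius 14 mm), 20 mm high, carrying in the middle an upright grip 20 mm wide (x), 80 mm long (y), whose top is 66 mm above the stick's underside. This point is in the grip, at the stick's middle, 46 mm above its underside; the ends lie 110 mm from it along +y and -y and are alike.
- start_top (a point): Centre of the top of the start button: a black push button 50 mm across on a small grey housing fixed to the bench. It is pressed straight down.
- start (a joint): Travel of the start button: 0 released, about 0.006 m fully down; it takes about 6 N and springs back.
- pocket_1 (a point): Centre of a pocket's floor in the sled, 14 mm above the sled's underside. The pocket is 62 mm (x) by 52 mm (y); its cross walls are 6 mm thick, 18 mm high above the floor, its side lips (31 to 39 mm from the middle in x) only 8 mm high. Pockets 1 to 4 from rear to front, 58 mm apart.
- pocket_2 (a point): Centre of a pocket's floor in the sled, 14 mm above the sled's underside. The pocket is 62 mm (x) by 52 mm (y); its cross walls are 6 mm thick, 18 mm high above the floor, its side lips (31 to 39 mm from the middle in x) only 8 mm high. Pockets 1 to 4 from rear to front, 58 mm apart.
- pocket_3 (a point): Centre of a pocket's floor in the sled, 14 mm above the sled's underside. The pocket is 62 mm (x) by 52 mm (y); its cross walls are 6 mm thick, 18 mm high above the floor, its side lips (31 to 39 mm from the middle in x) only 8 mm high. Pockets 1 to 4 from rear to front, 58 mm apart.
- pocket_4 (a point): Centre of a pocket's floor in the sled, 14 mm above the sled's underside. The pocket is 62 mm (x) by 52 mm (y); its cross walls are 6 mm thick, 18 mm high above the floor, its side lips (31 to 39 mm from the middle in x) only 8 mm high. Pockets 1 to 4 from rear to front, 58 mm apart.
- module_1_center (a point): Line transformer module, 0.14 kg: grey block 56 mm (x) by 46 mm (y), 50 mm high, a bright plate and four short brass pins (4 mm) on top; loose, standing on the bench. This point is its centre, 25 mm above its underside. Not all of module_1 to module_4 are there every time.
- module_2_center (a point): Line transformer module, 0.14 kg: grey block 56 mm (x) by 46 mm (y), 50 mm high, a bright plate and four short brass pins (4 mm) on top; loose, standing on the bench. This point is its centre, 25 mm above its underside. Not all of module_1 to module_4 are there every time.
- module_3_center (a point): Line transformer module, 0.14 kg: grey block 56 mm (x) by 46 mm (y), 50 mm high, a bright plate and four short brass pins (4 mm) on top; loose, standing on the bench. This point is its centre, 25 mm above its underside. Not all of module_1 to module_4 are there every time.
- module_4_center (a point): Line transformer module, 0.14 kg: grey block 56 mm (x) by 46 mm (y), 50 mm high, a bright plate and four short brass pins (4 mm) on top; loose, standing on the bench. This point is its centre, 25 mm above its underside. Not all of module_1 to module_4 are there every time.
- handset: White telephone handset, about 215 mm long; a loose bystander, to be left alone. Origin at the centre of its underside.
- meter: Grey hand meter, 85 by 150 by 35 mm; a loose bystander, to be left alone. Origin at the centre of its underside.
- terminal_strip: White terminal strip, 50 by 200 by 30 mm; a loose bystander, to be left alone. Origin at the centre of its underside.
- duct: Orange duct offcut standing on end, 50 mm across, 60 mm high; a loose bystander, to be left alone. Origin at the centre of its underside.
- splice_box: Black splice box, 100 by 70 by 50 mm; a loose bystander, to be left alone. Origin at the centre of its underside.
Mind the look-alikes: they are no part of the job. What is shaped like the part that bears stick_grip but green is not meant.

How it is judged (in metres and radians):
On the way, in this order (a step that is already met when the one before it is completed fails the run):
1. every module stands in a pocket, the sled still outside the bay (x of module_1_center in the frame of sled between -0.012 and 0.012 m and y of module_1_center in the frame of sled between -0.115 and 0.115 m and z of module_1_center in the frame of sled between 0.033 and 0.043 m and angle between each of module_1_center, module_2_center, module_3_center, module_4_center's own z axis and vertical below 0.12 rad and x of module_2_center in the frame of sled between -0.012 and 0.012 m and y of module_2_center in the frame of sled between -0.115 and 0.115 m and z of module_2_center in the frame of sled between 0.033 and 0.043 m and x of module_3_center in the frame of sled between -0.012 and 0.012 m and y of module_3_center in the frame of sled between -0.115 and 0.115 m and z of module_3_center in the frame of sled between 0.033 and 0.043 m and x of module_4_center in the frame of sled between -0.012 and 0.012 m and y of module_4_center in the frame of sled between -0.115 and 0.115 m and z of module_4_center in the frame of sled between 0.033 and 0.043 m and y of sled in the frame of fence between -0.2 and -0.03 m), for 0.2 s.
2. the sled lies flush along the fence, still at the infeed end (its centre not past y = 0 on the fence) (x of sled in the frame of fence between 0.05 and 0.063 m and angle between the y axis of sled and the y axis of fence, either way round below 0.035 rad and y of sled in the frame of fence below 0 m and contact force between stick and sled above 0.2 N), for 0.1 s.
3. the stick feeds the sled part way into the bay, flush along the fence (x of sled in the frame of fence between 0.05 and 0.063 m and angle between the y axis of sled and the y axis of fence, either way round below 0.035 rad and y of sled in the frame of fence between 0.01 and 0.08 m and contact force between stick and sled above 0.2 N), for 0.1 s.
4. the sled is home against the stop, flush, all modules in (y of sled in the frame of fence between 0.095 and 0.105 m and x of sled in the frame of fence between 0.05 and 0.063 m and angle between the y axis of sled and the y axis of fence, either way round below 0.035 rad and x of module_1_center in the frame of sled between -0.012 and 0.012 m and y of module_1_center in the frame of sled between -0.115 and 0.115 m and z of module_1_center in the frame of sled between 0.033 and 0.043 m and angle between each of module_1_center, module_2_center, module_3_center, module_4_center's own z axis and vertical below 0.12 rad and x of module_2_center in the frame of sled between -0.012 and 0.012 m and y of module_2_center in the frame of sled between -0.115 and 0.115 m and z of module_2_center in the frame of sled between 0.033 and 0.043 m and x of module_3_center in the frame of sled between -0.012 and 0.012 m and y of module_3_center in the frame of sled between -0.115 and 0.115 m and z of module_3_center in the frame of sled between 0.033 and 0.043 m and x of module_4_center in the frame of sled between -0.012 and 0.012 m and y of module_4_center in the frame of sled between -0.115 and 0.115 m and z of module_4_center in the frame of sled between 0.033 and 0.043 m), for 0.2 s.
5. the stick lies in its tray (x of stick_grip in the frame of tray between -0.025 and 0.025 m and y of stick_grip in the frame of tray between -0.03 and 0.03 m and z of stick_grip in the frame of tray between 0.04 and 0.056 m and angle between stick_grip's own z axis and vertical below 0.1 rad), for 0.2 s.
6. the start button is pressed fully down (value of joint start above 0.0048 m), for 0.05 s.
At the end, for the whole second after the job is handed in: Sled within 5 mm of the end stop, within 4 mm of the fence and 0.035 rad of parallel, every module present upright on a pocket floor, the stick released right way up on its tray's floor (its middle within 25 mm across and 30 mm along of the tray's middle), the start button released (all of step 4 and all of step 5 and value of joint start below 0.002 m and linear speed of sled below 0.01 m/s); the robot touches nothing.
It fails at once if the hand enters the test bay (y of the grasp point in the frame of fence between 0.06 and 0.24 m and x of the grasp point in the frame of fence between -0.02 and 0.13 m and z of the grasp point in the frame of fence below 0.12 m).
It fails at once if the hand shoves the sled (contact force between the fingers and sled above 6 N).
It fails at once if the sled comes away from the fence (more than 10 mm or 0.12 rad) while in the bay (y of sled in the frame of fence above -0.02 m and (x of sled in the frame of fence above 0.069 m or angle between the y axis of sled and the y axis of fence, either way round above 0.12 rad)).
It fails at once if a bystander is moved more than 40 mm (distance of any of handset, meter, terminal_strip, duct, splice_box from where it was at the start of the episode above 0.04 m).
Of module_1, module_2, module_3, module_4 only 2 to 4 are there at a start; the rules pass over those that are not, and their reading is None.
At some moment in a run one of module_1, module_2, module_3, module_4 may be knocked a few centimetres aside while the robot is not near it.
Once in a run the grip may slacken for a moment while it holds something.
It also fails if it takes over 200 s, if anything falls off the work surface, if the arm or the gripper's body presses on something with over 40 N, if the wrist force passes 120 N, or if a joint passes its speed limit or range.

## Working session

There is one attempt and no reset: what is moved stays moved. The work goes in short steps, Python scripts to look and compute and a tool call to move; the robot and the scene stay as the last step left them, time stands still between calls to the robot, and variables do not carry over. Pictures are saved under pics/ and viewed, and the job is handed in when it is done.

Besides the shell and the picture viewer there is one more tool, called after ">>>" by a JSON object that holds its "method" and its "body". arm_command: Moves the arm, as the interface text tells. Its arguments: {"type":"object","properties":{"plan":{"type":"array","items":{"type":"object","properties":{"translation":{"type":"array","items":{"type":"number"}},"twist":{"type":"number"},"gripper":{"type":"number"}}}},"squeeze":{"type":"number"}},"required":["plan"]}

```bash
ls; mkdir -p pics; python3 - <<'E'
from rig import sense, grab_frame, camera_model, job
import cv2
s=sense();print(s)
for n in ("scene","top","wrist"):
    m=camera_model(n);print(n,m)
    cv2.imwrite(f"pics/{n}0.png",grab_frame(n))
E
```

```text
pics
{'clock': 0.0, 'qpos': array([ 1.11159718e+00,  3.53674286e-01,  1.63416871e+00,  2.64831348e-05,
        1.15517168e+00, -2.39903816e-03]), 'qvel': array([-1.32725940e-03,  3.18322901e-04,  2.48522264e-03, -4.02487609e-04,
        2.36098476e-03,  8.75853204e-05]), 'joint_efforts': array([-1.46609342e-03, -6.05259275e+01, -3.42057717e+01,  4.74326430e-05,
        9.43038496e-03, -4.84971338e-06]), 'eef_pos': array([275.44948428, 560.48362513, 230.53055644]), 'tcp_rot': array([-3.14156503e+00,  1.42195953e-03,  1.11398553e+00]), 'contact_force': array([-0.14747802,  0.16886156, -0.02188866]), 'wrist_torque': array([-0.03073906, -0.01849081, -0.05993598]), 'opening': 0.9953953510027435}
scene {'fx': 430.0382800790689, 'fy': 430.0382800790689, 'cx': 323.36030098275455, 'cy': 187.23832778874203, 'pose': array([[-7.42655909e-01,  4.52485096e-01, -4.93679489e-01,
         1.10941919e+03],
       [ 6.69525253e-01,  4.86191871e-01, -5.61563354e-01,
         6.08634522e+02],
       [-1.40760940e-02, -7.47579228e-01, -6.64023464e-01,
         8.47654158e+02],
       [ 0.00000000e+00,  0.
[... 277 characters left out ...]
15e-01, -1.55330406e-02, -3.29816174e-03,
        -2.97450009e+01],
       [ 4.29811704e-03, -6.47892102e-02, -9.97889716e-01,
         1.43262176e+03],
       [ 0.00000000e+00,  0.00000000e+00,  0.00000000e+00,
         1.00000000e+00]])}
wrist {'fx': 313.29836740790006, 'fy': 313.29836740790006, 'cx': 324.29429452195825, 'cy': 201.92328172135166, 'pose': array([[ 4.41407418e-01,  8.47544618e-01,  2.94665255e-01,
         1.99232019e+02],
       [ 8.97305631e-01, -4.16397763e-01, -1.46476988e-01,
         5.99141154e+02],
       [-1.44782942e-03,  3.29060821e-01, -9.44307619e-01,
         3.71827201e+02],
       [ 0.00000000e+00,  0.00000000e+00,  0.00000000e+00,
         1.00000000e+00]])}
```

View pics/top0.png

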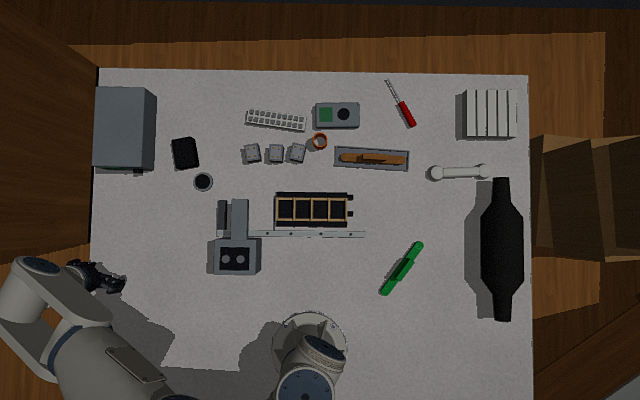

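View pics/scene0.png

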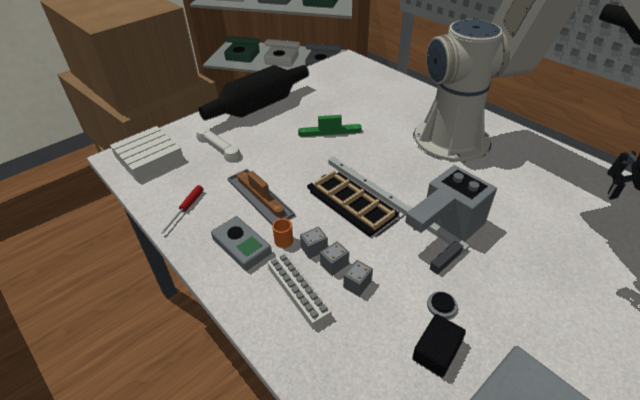

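View pics/wrist0.png

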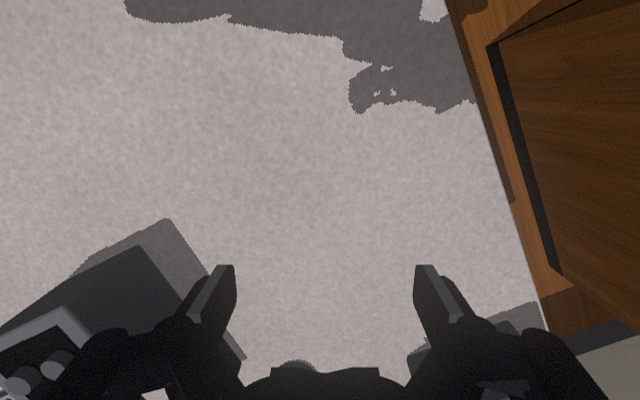

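The wrist view shows only bare bench and the shut end of the lane. The top view shows three modules at about (252,153), (275,153) and (297,153), and the brown stick in its tray at (371,158). The green look-alike is at (402,268), the start button at (203,181), the sled at (313,210), and the fence along row 233. I'll crop these closer.

```bash
cat > h.py <<'E'
import numpy as np, cv2
from rig import sense, grab_frame, camera_model, job
def ray(m,u,v,z):
    P=m['pose'];d=P[:3,:3]@np.array([(u-m['cx'])/m['fx'],(v-m['cy'])/m['fy'],1.]);o=P[:3,3]
    return (o+d*(z-o[2])/d[2])
def proj(m,p):
    P=m['pose'];c=P[:3,:3].T@(np.asarray(p,float)-P[:3,3]);return np.array([m['cx']+m['fx']*c[0]/c[2],m['cy']+m['fy']*c[1]/c[2]])
def crop(img,x0,y0,x1,y1,k,name):
    cv2.imwrite(name,cv2.resize(img[y0:y1,x0:x1],None,fx=k,fy=k,interpolation=cv2.INTER_CUBIC))
E
python3 - <<'E'
from h import *
i=cv2.imread('pics/top0.png')
crop(i,190,95,350,215,5,'pics/c1.png')
crop(i,200,175,360,285,5,'pics/c2.png')
crop(i,310,90,450,190,5,'pics/c3.png')
E
```

```text
(no output)
```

View pics/c1.png

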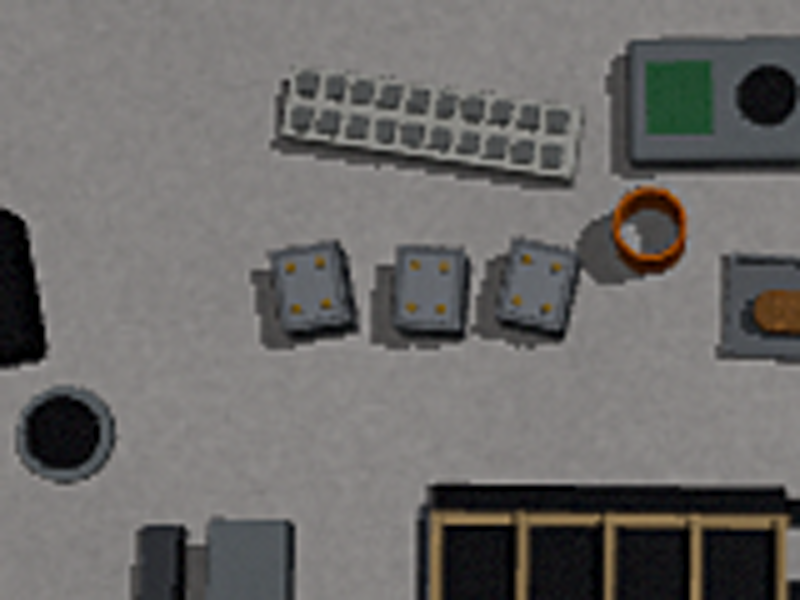

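View pics/c2.png

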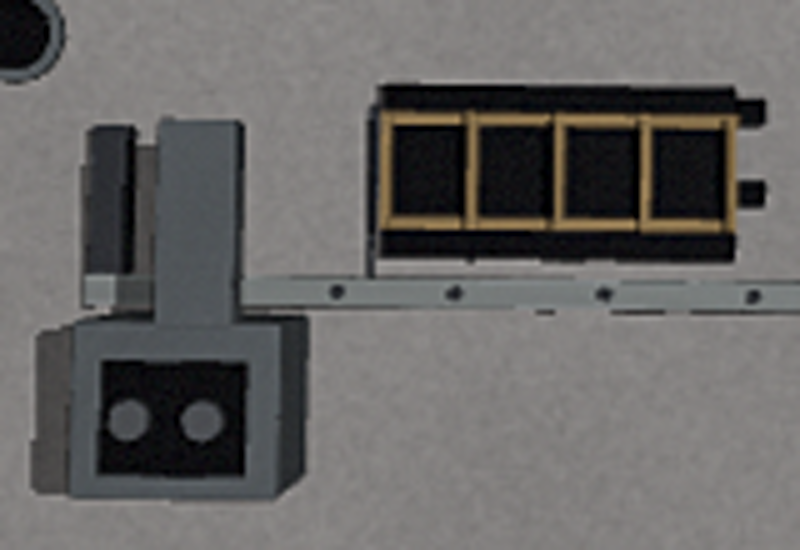

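View pics/c3.png

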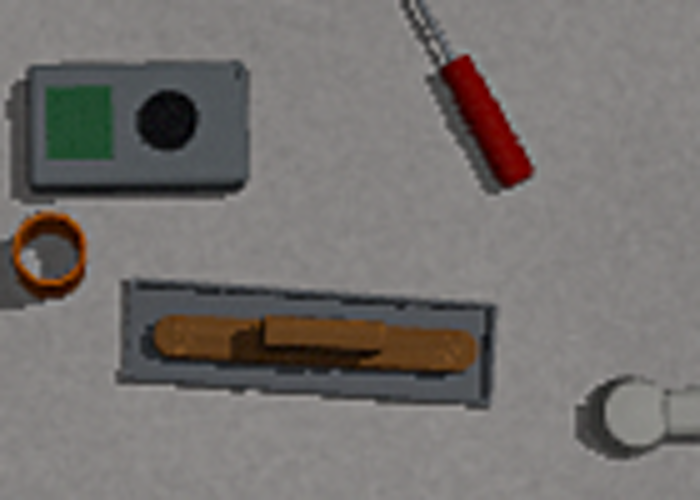

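The crops confirm the choice: the brown stick lies in the grey tray with its grip at top px (373,157), and the green bar is not meant. There are three modules with four brass pins each; the orange tube and the meter are bystanders. The bay line sits just ahead of the sled's front edge. Next, rough positions.

```bash
python3 - <<'E'
from h import *
np.set_printoptions(precision=1,suppress=True)
m=camera_model('top')
def C(x0,y0,cx,cy,z): return ray(m,x0+(cx+.5)/5-.5,y0+(cy+.5)/5-.5,z)
# modules top corners (crop1): pins centroid
pins=[[(290,267),(320,262),(327,303),(296,309)],[(416,265),(444,267),(441,310),(411,308)],[(526,259),(556,268),(544,308),(516,300)]]
for p in pins:
    q=np.array([C(190,95,*a,54) for a in p]);print('mod',q.mean(0),'edges',np.linalg.norm(q-np.roll(q,-1,0),axis=1), 'yaw',np.degrees(np.arctan2(*( (q[0]+q[1]-q[2]-q[3])[[1,0]]))))
print('button',C(190,95,63,433,20))
print('fence face',C(200,175,260,280,20),C(200,175,800,279,20))
print('bay line',C(200,175,372,110,0),C(200,175,370,275,0))
for a in [(380,88),(735,90),(735,258),(380,258)]: print('sled',C(200,175,*a,14))
for a in [(385,115),(735,120),(735,225),(385,225)]: print('lip',C(200,175,*a,27))
for a in [(125,280),(495,305),(488,405),(118,380)]: print('tray',C(310,90,*a,12))
for a in [(155,335),(475,350)]: print('stick end',C(310,90,*a,24))
for a in [(265,318),(382,322),(382,350),(265,343)]: print('grip top',C(310,90,*a,70))
E
```

```text
mod [654.  200.8  54. ] edges [20.1 27.8 20.8 28.4] yaw 10.307545990476807
mod [653.7 121.5  54. ] edges [18.6 28.8 19.9 28.9] yaw -3.985021372602973
mod [657.4  50.4  54. ] edges [20.8 27.8 19.3 28.2] yaw -13.986517068168629
button [556.2 369.2  20. ]
fence face [392.7 198.3  20. ] [ 398.9 -163.6   20. ]
bay line [508.9 128.1   0. ] [396.6 126.9   0. ]
sled [523.2 121.5  14. ]
sled [ 525.6 -118.9   14. ]
sled [ 412.2 -120.2   14. ]
sled [408.5 118.9  14. ]
lip [504.3 116.3  27. ]
lip [ 504.6 -118.3   27. ]
lip [ 434.4 -119.2   27. ]
lip [430.8 114.7  27. ]
tray [686.  -76.2  12. ]
tray [ 672.8 -329.3   12. ]
tray [ 604.  -324.7   12. ]
tray [617.2 -72.4  12. ]
stick end [646.7 -96.6  24. ]
stick end [ 639.9 -313.3   24. ]
grip top [ 652.1 -166.3   70. ]
grip top [ 650.7 -243.    70. ]
grip top [ 632.3 -243.1   70. ]
grip top [ 635.7 -166.5   70. ]
```

```bash
cat >> h.py <<'E'
from scipy.spatial.transform import Rotation as Ro
def go(x,y,z,yaw=0.0):
    """deg yaw; prints shift in tool axes (cm) and twist"""
    s=sense();R=Ro.from_euler('xyz',s['tcp_rot'])
    t=R.inv().apply(np.array([x,y,z])-s['eef_pos'])/10
    cur=s['tcp_rot'][2];d=(cur-np.radians(yaw)+np.pi)%(2*np.pi)-np.pi
    print('shift cm',np.round(t,2),'twist',round(d,3),'at',np.round(s['eef_pos'],1),'rot',np.round(s['tcp_rot'],3),'clk',round(s['clock'],2),'F',np.round(s['contact_force'],1),'op',round(s['opening'],3))
E
python3 -c "
from h import *
go(570,100,330)"
```

```text
shift cm [-28.36  46.75  -9.9 ] twist 1.114 at [275.5 560.6 230.7] rot [-3.142e+00  1.000e-03  1.114e+00] clk 0.15 F [-0.3 -0.3  0.4] op 1.003
```

>>> {"method": "arm_command", "body": {"plan": [{"translation": [-2,3,-2],"twist": 0.1},{"translation": [-4,6,-4],"twist": 0.2},{"translation": [-6,9.5,-6],"twist": 0.3},{"translation": [-8,13,-8],"twist": 0.42},{"translation": [-10,16.5,-9.9],"twist": 0.54}]}}

```text
schema error: expected keys translation, twist, gripper
```

```bash
python3 -c "
from h import *
go(570,100,330)"
```

```text
shift cm [-28.36  46.75  -9.9 ] twist 1.114 at [275.5 560.6 230.7] rot [-3.142e+00  1.000e-03  1.114e+00] clk 0.15 F [-0.3 -0.3  0.4] op 1.003
```

>>> {"method": "arm_command", "body": {"plan": [{"translation": [-2,3,-2],"twist": 0.1,"gripper": 1},{"translation": [-4,6,-4],"twist": 0.2,"gripper": 1},{"translation": [-6,9.5,-6],"twist": 0.3,"gripper": 1},{"translation": [-8,13,-8],"twist": 0.42,"gripper": 1},{"translation": [-10,16.5,-9.9],"twist": 0.54,"gripper": 1}]}}

```text
clock: 0.57
eef_pos: [375.1, 403.8, 326.5]
tcp_rot: [3.141, 0.001, 0.569]
contact_force: [1.8, 0.8, 0.1]
opening: 0.998
```

```bash
python3 -c "
from h import *
go(570,100,330)"
```

```text
shift cm [ 0.06 36.09 -0.33] twist 0.569 at [375.1 403.8 326.5] rot [3.141e+00 1.000e-03 5.690e-01] clk 0.57 F [1.8 0.8 0.1] op 0.998
```

>>> {"method": "arm_command", "body": {"plan": [{"translation": [0,4,0],"twist": 0.12,"gripper": 1},{"translation": [0,8,0],"twist": 0.24,"gripper": 1},{"translation": [0,12,0],"twist": 0.36,"gripper": 1},{"translation": [0,16,0],"twist": 0.47,"gripper": 1},{"translation": [0,20,0],"twist": 0.569,"gripper": 1}]}}

```text
clock: 0.98
eef_pos: [483.4, 233.4, 326.7]
tcp_rot: [3.141, 0.0, -0.006]
contact_force: [1.4, 0.1, -0.8]
opening: 1.005
```

```bash
python3 -c "
from h import *
go(570,100,330)"
```

```text
shift cm [ 8.74 13.29 -0.32] twist -0.006 at [483.4 233.4 326.7] rot [ 3.141  0.    -0.006] clk 0.98 F [ 1.4  0.1 -0.8] op 1.005
```

>>> {"method": "arm_command", "body": {"plan": [{"translation": [2.2,3.3,0],"twist": 0,"gripper": 1},{"translation": [4.4,6.6,0],"twist": 0,"gripper": 1},{"translation": [6.6,10,-0.2],"twist": 0,"gripper": 1},{"translation": [8.7,13.3,-0.3],"twist": -0.006,"gripper": 1},{"translation": [8.7,13.3,-0.3],"twist": -0.006,"gripper": 1}]}}

```text
clock: 1.4
eef_pos: [572.5, 94.5, 329.6]
tcp_rot: [3.138, -0.001, -0.003]
contact_force: [-0.6, -0.2, 0.2]
opening: 0.996
```

```bash
python3 -c "
from h import *
import pickle
go(570,100,330)
m=camera_model('wrist');f=grab_frame('wrist');cv2.imwrite('pics/w1.png',f);pickle.dump(m,open('w1.pkl','wb'))
go(570,100,330)"
```

```text
shift cm [-0.25 -0.55 -0.04] twist -0.003 at [572.5  94.5 329.6] rot [ 3.138e+00 -1.000e-03 -3.000e-03] clk 1.4 F [-0.6 -0.2  0.2] op 0.996
shift cm [-0.1  -0.31 -0.07] twist -0.004 at [570.9  96.9 329.3] rot [ 3.14e+00  1.00e-03 -4.00e-03] clk 1.45 F [-0.7  0.5  0.3] op 1.0
```

View pics/w1.png

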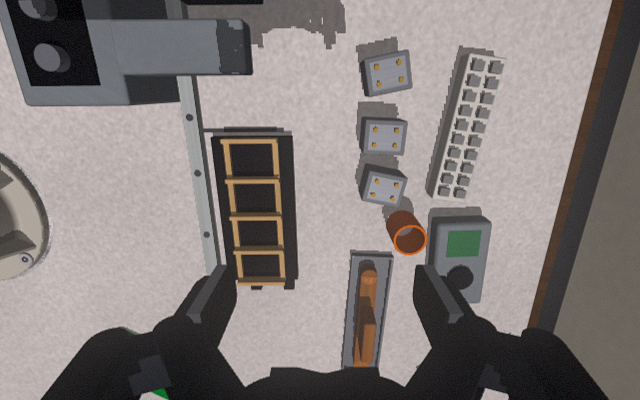

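The wrist view shows the modules at about (386,73), (384,137) and (383,187), the duct at (408,240), the sled frame from (222,140) to (285,285), and the fence edge near column 195. I'll zoom in for precise points.

```bash
python3 - <<'E'
from h import *
i=cv2.imread('pics/w1.png')
crop(i,170,110,310,300,3,'pics/d1.png')
crop(i,345,40,435,210,3.5,'pics/d2.png')
E
```

```text
(no output)
```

View pics/d1.png

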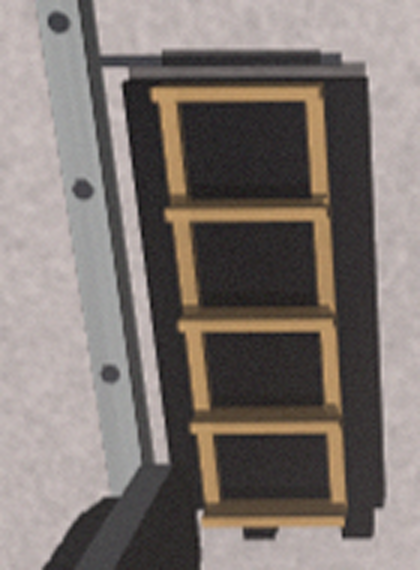

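View pics/d2.png

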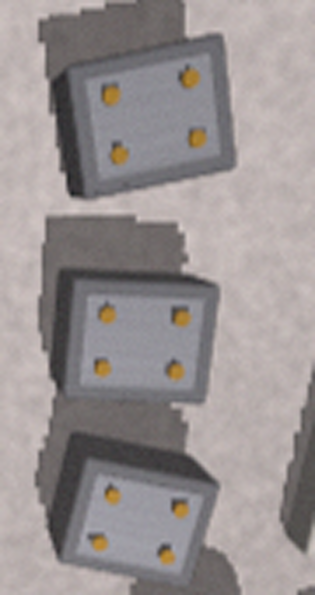

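```bash
cat >> h.py <<'E'
from scipy.optimize import least_squares
def fit(m,P,uv,x0):
    P=np.array(P,float);uv=np.array(uv,float)
    def f(q):
        c,s=np.cos(q[2]),np.sin(q[2])
        W=np.c_[q[0]+c*P[:,0]-s*P[:,1],q[1]+s*P[:,0]+c*P[:,1],P[:,2]]
        return (np.array([proj(m,w) for w in W])-uv).ravel()
    r=least_squares(f,x0,x_scale=[10,10,.1],loss='soft_l1');return r.x[0],r.x[1],np.degrees(r.x[2]),np.sqrt((r.fun**2).mean())
E
python3 - <<'E'
from h import *
import pickle
np.set_printoptions(precision=2,suppress=True)
m=pickle.load(open('w1.pkl','rb'))
def F(x0,y0,k,L): return [(x0+(a+.5)/k-.5,y0+(b+.5)/k-.5) for a,b in L]
uv=F(170,110,3,[(153,87),(322,86),(165,208),(328,206),(178,320),(334,319),(190,423),(341,421),(203,515),(346,514),(127,78),(367,75),(385,507)])
P=[(s*39,y,32) for y in (119,61,3,-55,-113) for s in(-1,1)]+[(-59,120,14),(59,120,14),(59,-120,14)]
print('sled',fit(m,P,uv,[467,0,0]))
for a in [(80,0),(150,465)]: print('fence',ray(m,*F(170,110,3,[a])[0],20))
for a in [(85,0),(152,465)]: print('fence',ray(m,*F(170,110,3,[a])[0],20))
for a in [(100,57),(100,66)]: print('bayline',ray(m,*F(170,110,3,[a])[0],0))
mods=[[(110,95),(190,78),(197,138),(119,155),(68,68),(220,37),(235,166),(85,197)],
[(107,314),(181,317),(175,371),(102,368),(70,275),(217,287),(207,401),(62,400)],
[(112,495),(180,509),(166,555),(98,542),(85,460),(217,489),(193,582),(63,560)]]
M=[(-14,10,54),(14,10,54),(14,-10,54),(-14,-10,54),(-28,23,50),(28,23,50),(28,-23,50),(-28,-23,50)]
for q,g in zip(mods,[(654,200,.1),(654,121,0),(657,50,-.2)]):
    print('mod',fit(m,M,F(345,40,3.5,q),g)); print('pins',np.array([ray(m,*a,54) for a in F(345,40,3.5,q[:4])]).mean(0))
E
```

```text
sled (np.float64(468.3656437812638), np.float64(1.5653047444490011), np.float64(0.16449611885167817), np.float64(0.49234045952527805))
fence [396.27 157.91  20.  ]
fence [400.48 -86.23  20.  ]
fence [398.57 157.9   20.  ]
fence [401.57 -86.23  20.  ]
bayline [394.5  130.03   0.  ]
bayline [393.93 125.7    0.  ]
mod (np.float64(652.2615134256164), np.float64(201.99377738699891), np.float64(11.341320772784117), np.float64(0.7675934876520323))
pins [652.28 202.08  54.  ]
mod (np.float64(652.5426085375708), np.float64(123.47009898688323), np.float64(-1.953733400206903), np.float64(0.5381863345943589))
pins [652.58 123.49  54.  ]
mod (np.float64(656.4487992048804), np.float64(51.574847650007165), np.float64(-10.928895854312835), np.float64(1.0362887249692596))
pins [656.05  51.69  54.  ]
```

```bash
python3 -c "
from h import *
import pickle
m=pickle.load(open('w1.pkl','rb'))
print('duct',ray(m,408,240,60)); print('strip',ray(m,457,50,30),ray(m,428,197,30))
go(652.3,202,110,11.3)"
```

```text
duct [693.74826209 -22.88358067  60.        ]
strip [742.23350431 230.12862947  30.        ] [726.26821035  32.76553651  30.        ]
shift cm [  8.11 -10.58  21.91] twist -0.201 at [570.9  96.9 329.3] rot [ 3.14e+00  1.00e-03 -4.00e-03] clk 1.45 F [-0.7  0.5  0.3] op 1.0
```

>>> {"method": "arm_command", "body": {"plan": [{"translation": [1.6,-2.1,2],"twist": -0.05,"gripper": 0.85},{"translation": [3.2,-4.2,5],"twist": -0.1,"gripper": 0.85},{"translation": [5,-6.4,8],"twist": -0.15,"gripper": 0.85},{"translation": [6.6,-8.5,11],"twist": -0.2,"gripper": 0.85},{"translation": [8.1,-10.6,14],"twist": -0.201,"gripper": 0.85}]}}

```text
clock: 1.87
eef_pos: [652.2, 204.4, 187.6]
tcp_rot: [3.14, 0.001, 0.201]
contact_force: [-0.3, -1.3, -0.3]
opening: 0.85
```

```bash
python3 -c "
from h import *
go(652.3,202,90,11.3)"
```

```text
shift cm [-0.03  0.22  9.76] twist 0.003 at [652.2 204.4 187.6] rot [3.14e+00 1.00e-03 2.01e-01] clk 1.87 F [-0.3 -1.3 -0.3] op 0.85
```

```bash
python3 -c "
from h import *
cv2.imwrite('pics/w2.png',grab_frame('wrist'));go(652.3,202,18,11.3)"
```

```text
shift cm [ 0.1   0.52 16.23] twist 0.002 at [651.4 207.2 180.3] rot [3.141 0.007 0.2  ] clk 1.92 F [-0.6  1.6 -3.4] op 0.85
```

View pics/w2.png

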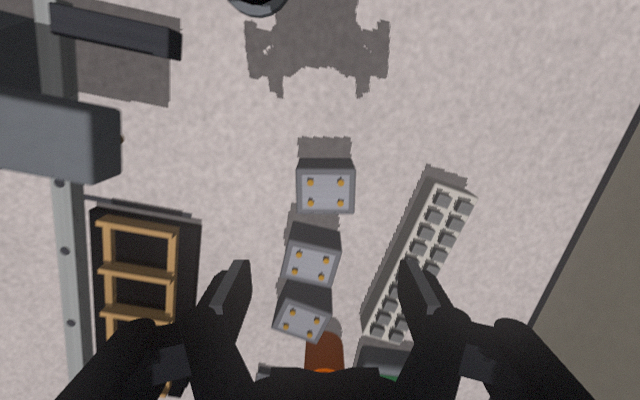

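Module 1 stands at (325,187), square to the jaws and centred between them. I'll descend.

>>> {"method": "arm_command", "body": {"plan": [{"translation": [0.1,0.5,3.5],"twist": 0,"gripper": 0.85},{"translation": [0.1,0.5,7],"twist": 0,"gripper": 0.85},{"translation": [0.1,0.5,9.5],"twist": 0,"gripper": 0.85},{"translation": [0.1,0.5,11],"twist": 0,"gripper": 0.85},{"translation": [0.1,0.5,11.5],"twist": 0,"gripper": 0.85}]}}

```text
clock: 2.33
eef_pos: [649.6, 202.7, 61.6]
tcp_rot: [3.141, 0.013, 0.2]
contact_force: [-1.1, -0.0, 0.3]
opening: 0.848
```

```bash
python3 -c "
from h import *
go(652.3,202,18,11.3)"
```

```text
shift cm [0.31 0.12 4.36] twist 0.003 at [649.6 202.7  61.6] rot [3.141 0.013 0.2  ] clk 2.33 F [-1.1 -0.   0.3] op 0.848
```

>>> {"method": "arm_command", "body": {"plan": [{"translation": [0.3,0.1,1.5],"twist": 0,"gripper": 0.85},{"translation": [0.3,0.1,3],"twist": 0,"gripper": 0.85},{"translation": [0.3,0.1,4.3],"twist": 0,"gripper": 0.85},{"translation": [0.3,0.1,4.3],"twist": 0,"gripper": 0.85},{"translation": [0.3,0.1,4.3],"twist": 0,"gripper": 0.85}]}}

```text
clock: 2.75
eef_pos: [651.7, 202.2, 18.2]
tcp_rot: [3.141, 0.014, 0.2]
contact_force: [0.1, 0.5, -0.0]
opening: 0.849
```

```bash
python3 -c "
from h import *
go(652.3,202,18,11.3);cv2.imwrite('pics/w3.png',grab_frame('wrist'));go(652.3,202,18,11.3)"
```

```text
shift cm [0.06 0.03 0.02] twist 0.003 at [651.7 202.2  18.2] rot [3.141 0.014 0.2  ] clk 2.75 F [ 0.1  0.5 -0. ] op 0.849
shift cm [-0.01  0.03  0.1 ] twist 0.003 at [652.3 202.3  19. ] rot [3.141 0.013 0.2  ] clk 2.8 F [-0.2 -0.1 -0.6] op 0.85
```

View pics/w3.png

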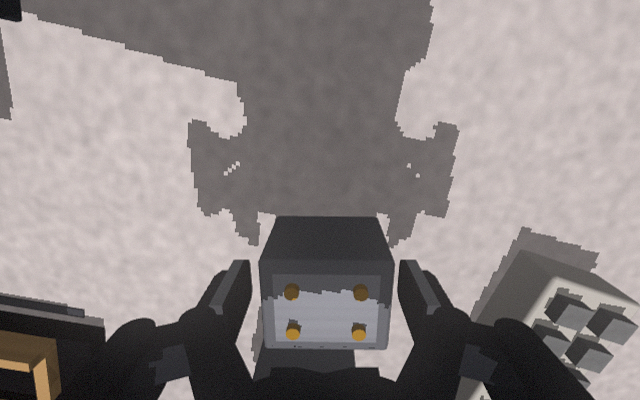

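The module is centred between the pads (260–390). I'll close.

>>> {"method": "arm_command", "body": {"plan": [{"translation": [0,0,0],"twist": 0,"gripper": 0.4},{"translation": [0,0,0],"twist": 0,"gripper": 0.4},{"translation": [0,0,0],"twist": 0,"gripper": 0.4},{"translation": [0,0,0],"twist": 0,"gripper": 0.4},{"translation": [0,0,0],"twist": 0,"gripper": 0.4}], "squeeze": 50}}

```text
clock: 3.22
eef_pos: [653.3, 202.6, 20.6]
tcp_rot: [3.141, 0.011, 0.2]
contact_force: [-0.8, 0.5, 6.0]
opening: 0.647
```

```bash
python3 -c "
from h import *
go(652.3,202,120,11.3)"
```

```text
shift cm [-0.22  0.05 -9.94] twist 0.003 at [653.3 202.6  20.6] rot [3.141 0.011 0.2  ] clk 3.22 F [-0.8  0.5  6. ] op 0.647
```

>>> {"method": "arm_command", "body": {"plan": [{"translation": [0,0,-2],"twist": 0,"gripper": 0.4},{"translation": [0,0,-4.5],"twist": 0,"gripper": 0.4},{"translation": [0,0,-7.5],"twist": 0,"gripper": 0.4},{"translation": [0,0,-9.9],"twist": 0,"gripper": 0.4},{"translation": [0,0,-9.9],"twist": 0,"gripper": 0.4}]}}

```text
clock: 3.63
eef_pos: [657.5, 203.8, 125.6]
tcp_rot: [-3.141, 0.002, 0.2]
contact_force: [1.4, 0.4, -0.0]
opening: 0.644
```

```bash
python3 -c "
from h import *
go(468.3,30.6,120,0.2)"
```

```text
shift cm [-21.99  13.21   0.6 ] twist 0.197 at [657.5 203.8 125.6] rot [-3.141e+00  2.000e-03  2.000e-01] clk 3.63 F [ 1.4  0.4 -0. ] op 0.644
```

>>> {"method": "arm_command", "body": {"plan": [{"translation": [-3,1.8,0],"twist": 0.04,"gripper": 0.4},{"translation": [-6,3.6,0],"twist": 0.08,"gripper": 0.4},{"translation": [-9,5.4,0],"twist": 0.12,"gripper": 0.4},{"translation": [-12,7.2,0],"twist": 0.16,"gripper": 0.4},{"translation": [-14,8.4,0],"twist": 0.197,"gripper": 0.4}]}}

```text
clock: 4.05
eef_pos: [533.8, 91.9, 125.1]
tcp_rot: [3.141, 0.005, 0.001]
contact_force: [0.4, -0.2, -1.0]
opening: 0.644
```

```bash
python3 -c "
from h import *
go(468.3,30.6,120,0.2)"
```

```text
shift cm [-6.55  6.12  0.55] twist -0.003 at [533.8  91.9 125.1] rot [3.141e+00 5.000e-03 1.000e-03] clk 4.05 F [ 0.4 -0.2 -1. ] op 0.644
```

>>> {"method": "arm_command", "body": {"plan": [{"translation": [-2,2,0],"twist": 0,"gripper": 0.4},{"translation": [-4,4,0.2],"twist": 0,"gripper": 0.4},{"translation": [-6,5.6,0.4],"twist": 0,"gripper": 0.4},{"translation": [-6.5,6.1,0.5],"twist": 0,"gripper": 0.4},{"translation": [-6.5,6.1,0.5],"twist": 0,"gripper": 0.4}]}}

```text
clock: 4.47
eef_pos: [466.9, 29.8, 120.1]
tcp_rot: [3.141, 0.006, -0.001]
contact_force: [0.5, 0.3, -1.8]
opening: 0.648
```

```bash
python3 -c "
from h import *
import pickle
go(468.3,30.6,120,0.2)
m=camera_model('wrist');pickle.dump(m,open('w4.pkl','wb'))
cv2.imwrite('pics/w4.png',grab_frame('wrist'))
go(468.3,30.6,120,0.2)
"
```

```text
shift cm [ 0.14 -0.08  0.01] twist -0.004 at [466.9  29.8 120.1] rot [ 3.141e+00  6.000e-03 -1.000e-03] clk 4.47 F [ 0.5  0.3 -1.8] op 0.648
shift cm [-0.03 -0.01  0.05] twist -0.004 at [468.6  30.5 120.5] rot [ 3.141  0.004 -0.   ] clk 4.52 F [ 0.2  0.6 -0.6] op 0.653
```

View pics/w4.png

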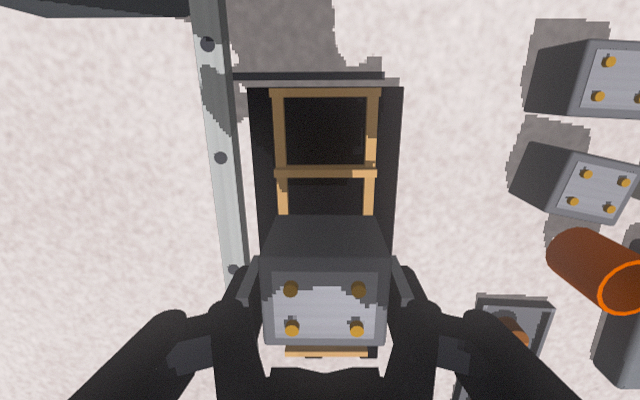

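```bash
python3 - <<'E'
from h import *
crop(cv2.imread('pics/w4.png'),230,70,420,360,2.05*1,'pics/d4.png')
E
```

```text
(no output)
```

View pics/d4.png

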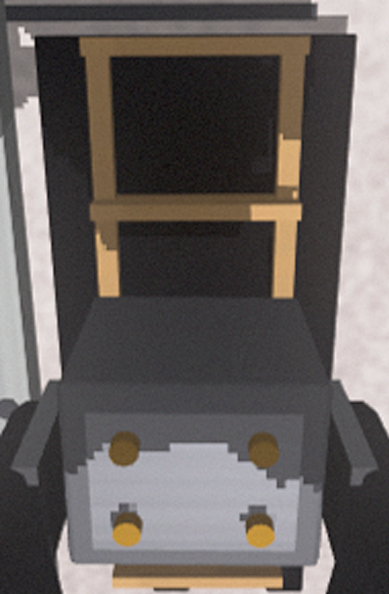

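```bash
python3 - <<'E'
from h import *
import pickle
m=pickle.load(open('w4.pkl','rb'))
def F(x0,y0,k,L): return [(x0+(a+.5)/k-.5,y0+(b+.5)/k-.5) for a,b in L]
uv=F(230,70,2.05,[(80,38),(310,38),(90,205),(302,204),(36,36),(355,36)])
P=[(-39,119,32),(39,119,32),(-39,61,32),(39,61,32),(-59,120,14),(59,120,14)]
print('sled',fit(m,P,uv,[468,1,0]))
zb=99.6
M=[(-14,10,54+zb),(14,10,54+zb),(14,-10,54+zb),(-14,-10,54+zb),(-28,23,50+zb),(28,23,50+zb),(28,-23,50+zb),(-28,-23,50+zb),(-28,23,zb),(28,23,zb)]
uv=F(230,70,2.05,[(124,448),(264,448),(260,533),(127,533),(59,382),(333,380),(321,564),(72,564),(98,297),(296,297)])
print('mod',fit(m,M,uv,[468,30,0]))
for p,u in zip(M,uv): print(np.round(proj(m,(468.6+p[0]-1.7,30.5-.7+p[1],p[2])),1),np.round(u,1))
E
```

```text
sled (np.float64(466.92324623010984), np.float64(-0.381428420325551), np.float64(0.04366081202350152), np.float64(0.9396041378495725))
mod (np.float64(467.03201837153193), np.float64(30.981321689276818), np.float64(0.40889086265728963), np.float64(1.9237187684246113))
[289.4 291.5] [290.2 288.3]
[358.7 291.7] [358.5 288.3]
[357.1 331.7] [356.6 329.7]
[291.2 331.4] [291.7 329.7]
[254.6 258.1] [258.5 256.1]
[393.7 258.4] [392.2 255.1]
[386.4 348.7] [386.3 344.9]
[262.2 348.2] [264.9 344.9]
[274.1 213. ] [277.5 214.6]
[375.4 213.1] [374.1 214.6]
```

>>> {"method": "arm_command", "body": {"plan": [{"translation": [0,0.1,1.5],"twist": 0,"gripper": 0.4},{"translation": [0,0.1,3.5],"twist": 0,"gripper": 0.4},{"translation": [0,0.1,5],"twist": 0,"gripper": 0.4},{"translation": [0,0.1,6.2],"twist": 0,"gripper": 0.4},{"translation": [0,0.1,6.2],"twist": 0,"gripper": 0.4}]}}

```text
clock: 4.93
eef_pos: [468.4, 30.2, 56.6]
tcp_rot: [3.141, 0.007, 0.0]
contact_force: [-0.8, -0.8, -1.1]
opening: 0.643
```

```bash
python3 -c "
from h import *
import pickle
m=camera_model('wrist');pickle.dump(m,open('w5.pkl','wb'))
go(468.3,30.6,34,0.2)
f=grab_frame('wrist')
cv2.imwrite('pics/w5.png',f); crop(f,220,120,430,400,2.1,'pics/d5.png')
"
```

```text
shift cm [ 0.01 -0.05  2.26] twist -0.003 at [468.4  30.2  56.6] rot [3.141 0.007 0.   ] clk 4.93 F [-0.8 -0.8 -1.1] op 0.643
```

View pics/d5.png

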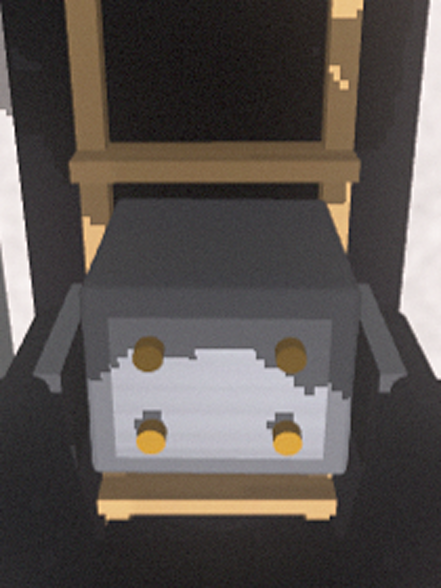

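```bash
python3 - <<'E'
from h import *
import pickle
m=pickle.load(open('w5.pkl','rb'))
def F(x0,y0,k,L): return [(x0+(a+.5)/k-.5,y0+(b+.5)/k-.5) for a,b in L]
k=2.1
for a in F(220,120,k,[(70,155),(360,155),(72,182),(358,182),(97,497),(336,497),(97,518),(336,518)]): print('walls z32',np.round(ray(m,*a,32),1))
zb=36
for a in F(220,120,k,[(113,200),(325,200)]): print('mod bottom front',np.round(ray(m,*a,zb),1))
for a in F(220,120,k,[(82,288),(357,288),(346,472),(95,472)]): print('mod top',np.round(ray(m,*a,zb+50),1))
for a in F(220,120,k,[(149,353),(291,355),(288,441),(151,441)]): print('pins',np.round(ray(m,*a,zb+54),1))
E
```

```text
walls z32 [428.5  63.1  32. ]
walls z32 [505.2  63.3  32. ]
walls z32 [428.5  55.5  32. ]
walls z32 [505.2  55.7  32. ]
walls z32 [428.6 -52.7  32. ]
walls z32 [505.6 -52.2  32. ]
walls z32 [428.  -61.5  32. ]
walls z32 [506.1 -61.   32. ]
mod bottom front [440.   51.9  36. ]
mod bottom front [496.   52.1  36. ]
mod top [442.1  53.6  86. ]
mod top [494.8  53.8  86. ]
mod top [495.5   9.5  86. ]
mod top [441.8   9.2  86. ]
pins [455.   41.8  90. ]
pins [482.2  41.5  90. ]
pins [482.3  21.1  90. ]
pins [454.6  21.   90. ]
```

Measured in the one picture, the sled's middle is at (467,1.3), so pocket 3's centre is at (467,30.3). The module in the grip is at about (468.3,30.5), so I shift 1 mm in x and lower.

>>> {"method": "arm_command", "body": {"plan": [{"translation": [-0.12,0,0.4],"twist": 0,"gripper": 0.4},{"translation": [-0.12,0,0.9],"twist": 0,"gripper": 0.4},{"translation": [-0.12,0,1.4],"twist": 0,"gripper": 0.4},{"translation": [-0.12,0,1.9],"twist": 0,"gripper": 0.4},{"translation": [-0.12,0,2.15],"twist": 0,"gripper": 0.4}]}}

```text
clock: 5.4
eef_pos: [467.4, 30.1, 35.7]
tcp_rot: [3.141, 0.006, 0.0]
contact_force: [0.3, -0.1, -1.0]
opening: 0.648
```

>>> {"method": "arm_command", "body": {"plan": [{"translation": [0,0,0],"twist": 0,"gripper": 0.4},{"translation": [0,0,0],"twist": 0,"gripper": 0.7},{"translation": [0,0,0],"twist": 0,"gripper": 0.85},{"translation": [0,0,0],"twist": 0,"gripper": 0.85},{"translation": [0,0,0],"twist": 0,"gripper": 0.85}]}}

```text
clock: 5.82
eef_pos: [467.7, 30.1, 35.9]
tcp_rot: [3.141, 0.005, 0.0]
contact_force: [0.8, 0.3, 0.0]
opening: 0.848
```

```bash
python3 -c "
from h import *
go(467,30.6,34,0.2)
f=grab_frame('wrist')
cv2.imwrite('pics/w6.png',f)
"
```

```text
shift cm [-0.07 -0.05  0.19] twist -0.003 at [467.7  30.1  35.9] rot [3.141 0.005 0.   ] clk 5.82 F [0.8 0.3 0. ] op 0.848
```

View pics/w6.png

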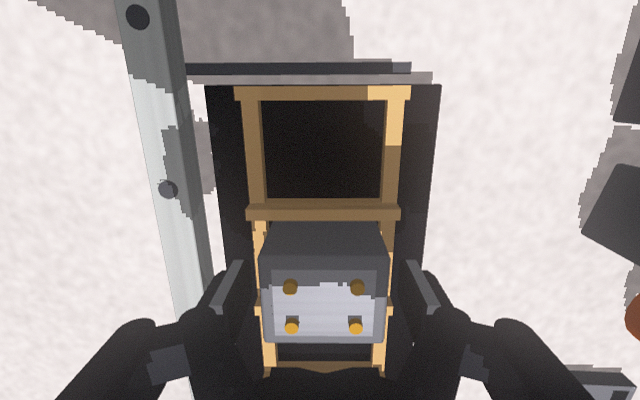

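Module 1 looks seated, centred between the walls. Next is module 2.

>>> {"method": "arm_command", "body": {"plan": [{"translation": [0,0,-2.5],"twist": 0,"gripper": 0.85},{"translation": [0,0,-6],"twist": 0,"gripper": 0.85},{"translation": [0,0,-10],"twist": 0,"gripper": 0.85},{"translation": [2,-1,-13],"twist": 0,"gripper": 0.85},{"translation": [5,-2.5,-14],"twist": 0,"gripper": 0.85}]}}

```text
clock: 6.28
eef_pos: [519.0, 54.8, 180.6]
tcp_rot: [3.141, 0.001, -0.001]
contact_force: [3.0, -0.5, 0.7]
opening: 0.853
```

```bash
python3 -c "
from h import *
go(652.5,123.5,170,-2)
"
```

```text
shift cm [13.34 -6.88  1.05] twist 0.034 at [519.   54.8 180.6] rot [ 3.141e+00  1.000e-03 -1.000e-03] clk 6.28 F [ 3.  -0.5  0.7] op 0.853
```

>>> {"method": "arm_command", "body": {"plan": [{"translation": [3.4,-1.8,0.2],"twist": 0.01,"gripper": 0.85},{"translation": [6.8,-3.5,0.5],"twist": 0.02,"gripper": 0.85},{"translation": [10.2,-5.3,0.8],"twist": 0.03,"gripper": 0.85},{"translation": [13.3,-6.9,1],"twist": 0.034,"gripper": 0.85},{"translation": [13.3,-6.9,1],"twist": 0.034,"gripper": 0.85}]}}

```text
clock: 6.7
eef_pos: [657.0, 126.5, 170.0]
tcp_rot: [-3.14, -0.003, -0.034]
contact_force: [-2.4, -0.2, 0.1]
opening: 0.851
```

```bash
python3 -c "
from h import *
import pickle
m=camera_model('wrist');pickle.dump(m,open('w7.pkl','wb'))
go(652.5,123.5,18,-2)
f=grab_frame('wrist')
cv2.imwrite('pics/w7.png',f)
"
```

```text
shift cm [-0.48  0.33 15.2 ] twist 0.001 at [657.  126.5 170. ] rot [-3.14e+00 -3.00e-03 -3.40e-02] clk 6.7 F [-2.4 -0.2  0.1] op 0.851
```

View pics/w7.png

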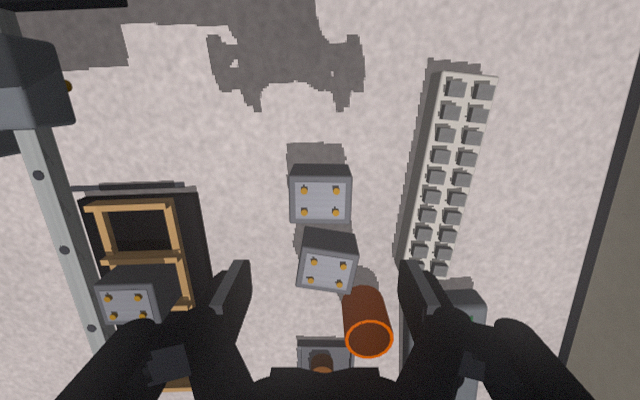

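Module 2 is at (320,199), module 3 at (328,272), and module 1 sits in the sled. I'll check positions from this view.

```bash
python3 -c "
from h import *
import pickle
m=pickle.load(open('w7.pkl','rb'))
for n,L in (('m2',[(304,190),(337,190),(336,212),(303,212)]),('m3',[(314,261),(344,266),(339,285),(310,281)])):
    q=np.array([ray(m,*a,54) for a in L]);d=(q[1]+q[2]-q[0]-q[3]);print(n,q.mean(0),np.degrees(np.arctan2(d[1],d[0])))
go(652.5,123.5,18,-2)
"
```

```text
m2 [653.37211073 123.77545174  54.        ] -2.0340783142292658
m3 [656.95250989  51.47171394  54.        ] -11.999878123332111
shift cm [-0.16  0.17 15.17] twist 0.001 at [654.2 125.1 169.7] rot [-3.142 -0.    -0.034] clk 6.75 F [-0.6  0.4 -0.5] op 0.854
```

>>> {"method": "arm_command", "body": {"plan": [{"translation": [-0.1,0.15,3.5],"twist": 0,"gripper": 0.85},{"translation": [-0.1,0.15,7],"twist": 0,"gripper": 0.85},{"translation": [-0.1,0.15,10],"twist": 0,"gripper": 0.85},{"translation": [-0.1,0.15,12],"twist": 0,"gripper": 0.85},{"translation": [-0.1,0.15,12],"twist": 0,"gripper": 0.85}]}}

```text
clock: 7.17
eef_pos: [648.9, 122.5, 45.2]
tcp_rot: [3.14, 0.008, -0.034]
contact_force: [-1.3, 0.6, -1.4]
opening: 0.855
```

```bash
python3 -c "
from h import *
go(653,123.7,18,-2)
"
```

```text
shift cm [ 0.43 -0.14  2.71] twist 0.001 at [648.9 122.5  45.2] rot [ 3.14   0.008 -0.034] clk 7.17 F [-1.3  0.6 -1.4] op 0.855
```

>>> {"method": "arm_command", "body": {"plan": [{"translation": [0.4,-0.1,0.8],"twist": 0,"gripper": 0.85},{"translation": [0.4,-0.1,1.6],"twist": 0,"gripper": 0.85},{"translation": [0.4,-0.1,2.5],"twist": 0,"gripper": 0.85},{"translation": [0.4,-0.1,2.5],"twist": 0,"gripper": 0.85},{"translation": [0.4,-0.1,2.5],"twist": 0,"gripper": 0.85}]}}

```text
clock: 7.58
eef_pos: [652.7, 123.3, 20.3]
tcp_rot: [3.14, 0.008, -0.034]
contact_force: [-0.5, -0.1, 0.4]
opening: 0.852
```

>>> {"method": "arm_command", "body": {"plan": [{"translation": [0,0,0],"twist": 0,"gripper": 0.4},{"translation": [0,0,0],"twist": 0,"gripper": 0.4},{"translation": [0,0,0],"twist": 0,"gripper": 0.4},{"translation": [0,0,0],"twist": 0,"gripper": 0.4},{"translation": [0,0,0],"twist": 0,"gripper": 0.4}]}}

```text
clock: 8.0
eef_pos: [653.5, 123.5, 21.4]
tcp_rot: [3.14, 0.006, -0.034]
contact_force: [0.6, -0.0, 6.3]
opening: 0.647
```

>>> {"method": "arm_command", "body": {"plan": [{"translation": [0,0,-2],"twist": 0,"gripper": 0.4},{"translation": [0,0,-4.5],"twist": 0,"gripper": 0.4},{"translation": [0,0,-7.5],"twist": 0,"gripper": 0.4},{"translation": [0,0,-10],"twist": 0,"gripper": 0.4},{"translation": [0,0,-10],"twist": 0,"gripper": 0.4}]}}

```text
clock: 8.42
eef_pos: [657.2, 124.2, 127.0]
tcp_rot: [-3.141, -0.001, -0.034]
contact_force: [1.9, 0.3, -0.6]
opening: 0.647
```

```bash
python3 -c "
from h import *
go(467.3,-27.7,120,0.2)
"
```

```text
shift cm [-18.47  15.83   0.67] twist -0.037 at [657.2 124.2 127. ] rot [-3.141e+00 -1.000e-03 -3.400e-02] clk 8.42 F [ 1.9  0.3 -0.6] op 0.647
```

>>> {"method": "arm_command", "body": {"plan": [{"translation": [-2.8,2.4,0],"twist": -0.01,"gripper": 0.4},{"translation": [-5.8,5,0],"twist": -0.02,"gripper": 0.4},{"translation": [-8.8,7.5,0.2],"twist": -0.03,"gripper": 0.4},{"translation": [-11.8,10.1,0.4],"twist": -0.037,"gripper": 0.4},{"translation": [-14,12,0.6],"twist": -0.037,"gripper": 0.4}]}}

```text
clock: 8.83
eef_pos: [509.6, 7.7, 119.8]
tcp_rot: [3.141, 0.001, 0.004]
contact_force: [-0.0, -1.2, -1.4]
opening: 0.649
```

```bash
python3 -c "
from h import *
go(467.3,-27.7,120,0.2)
"
```

```text
shift cm [-4.24  3.52 -0.01] twist 0.0 at [509.6   7.7 119.8] rot [3.141e+00 1.000e-03 4.000e-03] clk 8.83 F [-0.  -1.2 -1.4] op 0.649
```

>>> {"method": "arm_command", "body": {"plan": [{"translation": [-2.2,1.8,0],"twist": 0,"gripper": 0.4},{"translation": [-4.2,3.5,0],"twist": 0,"gripper": 0.4},{"translation": [-4.2,3.5,2],"twist": 0,"gripper": 0.4},{"translation": [-4.2,3.5,4],"twist": 0,"gripper": 0.4},{"translation": [-4.2,3.5,4],"twist": 0,"gripper": 0.4}]}}

```text
clock: 9.25
eef_pos: [465.0, -27.7, 77.2]
tcp_rot: [-3.141, 0.006, 0.003]
contact_force: [-0.0, 0.1, -0.6]
opening: 0.643
```

```bash
python3 -c "
from h import *
go(467.3,-27.7,57,0.2)
"
```

```text
shift cm [0.25 0.   2.02] twist -0.001 at [465.  -27.7  77.2] rot [-3.141e+00  6.000e-03  3.000e-03] clk 9.25 F [-0.   0.1 -0.6] op 0.643
```

>>> {"method": "arm_command", "body": {"plan": [{"translation": [0.25,0,0.7],"twist": 0,"gripper": 0.4},{"translation": [0.25,0,1.4],"twist": 0,"gripper": 0.4},{"translation": [0.25,0,2],"twist": 0,"gripper": 0.4},{"translation": [0.25,0,2],"twist": 0,"gripper": 0.4},{"translation": [0.25,0,2],"twist": 0,"gripper": 0.4}]}}

```text
clock: 9.67
eef_pos: [467.3, -27.5, 57.0]
tcp_rot: [-3.141, 0.006, 0.003]
contact_force: [0.1, -0.3, -1.7]
opening: 0.651
```

```bash
python3 -c "
from h import *
import pickle
m=camera_model('wrist');pickle.dump(m,open('w8.pkl','wb'))
go(467.3,-27.7,35,0.2)
f=grab_frame('wrist')
cv2.imwrite('pics/w8.png',f); crop(f,220,120,430,400,2.1,'pics/d8.png')
"
```

```text
shift cm [0.01 0.02 2.2 ] twist -0.0 at [467.3 -27.5  57. ] rot [-3.141e+00  6.000e-03  3.000e-03] clk 9.67 F [ 0.1 -0.3 -1.7] op 0.651
```

View pics/d8.png

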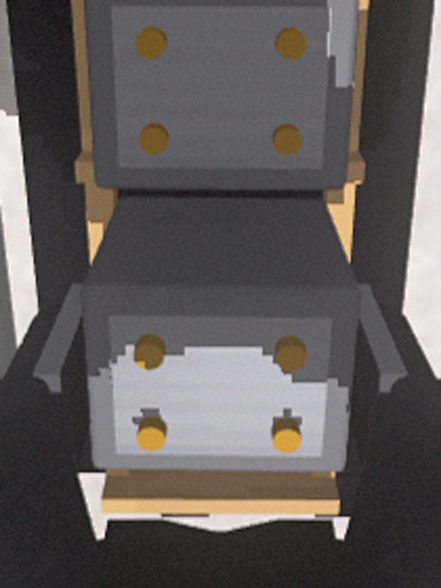

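```bash
python3 - <<'E'
from h import *
import pickle
m=pickle.load(open('w8.pkl','rb'))
def F(x0,y0,k,L): return [(x0+(a+.5)/k-.5,y0+(b+.5)/k-.5) for a,b in L]
k=2.1
for a in F(220,120,k,[(102,497),(339,497),(102,514),(339,514)]): print('rear wall z32',np.round(ray(m,*a,32),1))
for a in F(220,120,k,[(76,152),(365,152),(76,180)]): print('wall0 z32',np.round(ray(m,*a,32),1))
q=np.array([ray(m,*a,68) for a in F(220,120,k,[(151,43),(290,43),(287,139),(153,139)])]);print('m1',q.mean(0))
q=np.array([ray(m,*a,90) for a in F(220,120,k,[(149,352),(291,354),(288,440),(151,437)])]);print('m2',q.mean(0))
E
```

```text
rear wall z32 [ 429.3 -110.8   32. ]
rear wall z32 [ 505.8 -110.1   32. ]
rear wall z32 [ 428.9 -118.    32. ]
rear wall z32 [ 506.3 -117.2   32. ]
wall0 z32 [428.9   6.1  32. ]
wall0 z32 [505.4   6.4  32. ]
wall0 z32 [428.4  -1.8  32. ]
m1 [467.253875    30.14725314  68.        ]
m2 [467.46004786 -26.26298265  90.        ]
```

Module 2 is within 1 mm of pocket 2's centre. I'll lower and release.

>>> {"method": "arm_command", "body": {"plan": [{"translation": [0,0,0.4],"twist": 0,"gripper": 0.4},{"translation": [0,0,0.9],"twist": 0,"gripper": 0.4},{"translation": [0,0,1.4],"twist": 0,"gripper": 0.4},{"translation": [0,0,1.9],"twist": 0,"gripper": 0.4},{"translation": [0,0,2.1],"twist": 0,"gripper": 0.4}]}}

```text
clock: 10.13
eef_pos: [466.9, -27.5, 35.4]
tcp_rot: [-3.141, 0.007, 0.003]
contact_force: [0.2, -0.3, -1.2]
opening: 0.648
```

>>> {"method": "arm_command", "body": {"plan": [{"translation": [0,0,0],"twist": 0,"gripper": 0.4},{"translation": [0,0,0],"twist": 0,"gripper": 0.7},{"translation": [0,0,0],"twist": 0,"gripper": 0.85},{"translation": [0,0,0],"twist": 0,"gripper": 0.85},{"translation": [0,0,0],"twist": 0,"gripper": 0.85}]}}

```text
clock: 10.55
eef_pos: [467.0, -27.5, 35.5]
tcp_rot: [-3.141, 0.007, 0.003]
contact_force: [0.2, -0.3, -0.1]
opening: 0.854
```

>>> {"method": "arm_command", "body": {"plan": [{"translation": [0,0,-2.5],"twist": 0,"gripper": 0.85},{"translation": [0,0,-6],"twist": 0,"gripper": 0.85},{"translation": [0,0,-10],"twist": 0,"gripper": 0.85},{"translation": [2,-1,-13],"twist": 0,"gripper": 0.85},{"translation": [5,-2.5,-14],"twist": 0,"gripper": 0.85}]}}

```text
clock: 10.97
eef_pos: [518.6, -3.0, 180.0]
tcp_rot: [3.141, 0.002, 0.002]
contact_force: [1.9, -0.4, 0.3]
opening: 0.85
```

```bash
python3 -c "
from h import *
go(656.7,51.5,170,-11.5)
"
```

```text
shift cm [13.82 -5.42  0.97] twist 0.202 at [518.6  -3.  180. ] rot [3.141e+00 2.000e-03 2.000e-03] clk 10.97 F [ 1.9 -0.4  0.3] op 0.85
```

>>> {"method": "arm_command", "body": {"plan": [{"translation": [3.5,-1.4,0.2],"twist": 0.05,"gripper": 0.85},{"translation": [7,-2.8,0.5],"twist": 0.1,"gripper": 0.85},{"translation": [10.5,-4.2,0.8],"twist": 0.15,"gripper": 0.85},{"translation": [13.8,-5.4,1],"twist": 0.202,"gripper": 0.85},{"translation": [13.8,-5.4,1],"twist": 0.202,"gripper": 0.85}]}}

```text
clock: 11.38
eef_pos: [661.7, 53.5, 169.0]
tcp_rot: [-3.141, -0.001, -0.202]
contact_force: [-0.7, -0.1, -0.1]
opening: 0.853
```

```bash
python3 -c "
from h import *
import pickle
m=camera_model('wrist');pickle.dump(m,open('w9.pkl','wb'))
f=grab_frame('wrist')
cv2.imwrite('pics/w9.png',f)
go(656.7,51.5,170,-11.5)
"
```

```text
shift cm [-0.17  0.13 -0.13] twist 0.001 at [658.7  52.4 168.7] rot [ 3.141e+00  2.000e-03 -2.000e-01] clk 11.43 F [-0.9 -1.1  0. ] op 0.851
```

View pics/w9.png

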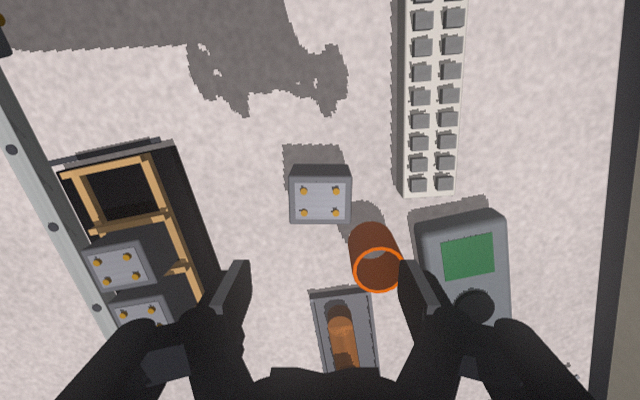

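Module 3 is at (320,201), square to the jaws; the duct's edge starts at about (350,225), clear of the right finger. I'll descend with the jaws a little narrower.

```bash
python3 -c "
from h import *
import pickle
m=pickle.load(open('w9.pkl','rb'))
q=np.array([ray(m,*a,54) for a in [(303,190),(336,190),(336,212),(303,212)]]);d=(q[1]+q[2]-q[0]-q[3]);print(q.mean(0),np.degrees(np.arctan2(d[1],d[0])))
go(656.7,51.5,60,-11.5)
"
```

```text
[656.96392037  51.8217943   54.        ] -11.644318003533446
shift cm [-0.16  0.13 10.87] twist 0.001 at [658.7  52.4 168.7] rot [ 3.141e+00  2.000e-03 -2.000e-01] clk 11.43 F [-0.9 -1.1  0. ] op 0.851
```

>>> {"method": "arm_command", "body": {"plan": [{"translation": [-0.15,0.1,3],"twist": 0,"gripper": 0.8},{"translation": [-0.15,0.1,6],"twist": 0,"gripper": 0.8},{"translation": [-0.15,0.1,9],"twist": 0,"gripper": 0.8},{"translation": [-0.15,0.1,10.8],"twist": 0,"gripper": 0.8},{"translation": [-0.15,0.1,10.8],"twist": 0,"gripper": 0.8}]}}

```text
clock: 11.85
eef_pos: [652.7, 51.1, 56.5]
tcp_rot: [3.139, 0.009, -0.199]
contact_force: [-1.1, -0.5, -0.0]
opening: 0.797
```

```bash
python3 -c "
from h import *
go(656.8,51.6,19.5,-11.5)
"
```

```text
shift cm [ 0.42 -0.14  3.69] twist 0.001 at [652.7  51.1  56.5] rot [ 3.139  0.009 -0.199] clk 11.85 F [-1.1 -0.5 -0. ] op 0.797
```

>>> {"method": "arm_command", "body": {"plan": [{"translation": [0.4,-0.1,1],"twist": 0,"gripper": 0.8},{"translation": [0.4,-0.1,2],"twist": 0,"gripper": 0.8},{"translation": [0.4,-0.1,3],"twist": 0,"gripper": 0.8},{"translation": [0.4,-0.1,3.6],"twist": 0,"gripper": 0.8},{"translation": [0.4,-0.1,3.6],"twist": 0,"gripper": 0.8}]}}

```text
clock: 12.27
eef_pos: [655.7, 51.2, 19.3]
tcp_rot: [3.139, 0.011, -0.199]
contact_force: [-0.9, -0.1, -0.3]
opening: 0.8
```

>>> {"method": "arm_command", "body": {"plan": [{"translation": [0,0,0],"twist": 0,"gripper": 0.4},{"translation": [0,0,0],"twist": 0,"gripper": 0.4},{"translation": [0,0,0],"twist": 0,"gripper": 0.4},{"translation": [0,0,0],"twist": 0,"gripper": 0.4},{"translation": [0,0,0],"twist": 0,"gripper": 0.4}]}}

```text
clock: 12.68
eef_pos: [656.0, 51.2, 19.8]
tcp_rot: [3.139, 0.01, -0.199]
contact_force: [-0.6, -0.9, 2.4]
opening: 0.646
```

>>> {"method": "arm_command", "body": {"plan": [{"translation": [0,0,-2],"twist": 0,"gripper": 0.4},{"translation": [0,0,-4.5],"twist": 0,"gripper": 0.4},{"translation": [0,0,-7.5],"twist": 0,"gripper": 0.4},{"translation": [0,0,-10],"twist": 0,"gripper": 0.4},{"translation": [0,0,-10],"twist": 0,"gripper": 0.4}]}}

```text
clock: 13.1
eef_pos: [660.2, 51.6, 125.3]
tcp_rot: [3.141, 0.002, -0.199]
contact_force: [2.2, 0.4, -1.6]
opening: 0.646
```

```bash
python3 -c "
from h import *
go(467.3,-85.3,120,0.2)
"
```

```text
shift cm [-16.2   17.23   0.58] twist -0.203 at [660.2  51.6 125.3] rot [ 3.141e+00  2.000e-03 -1.990e-01] clk 13.1 F [ 2.2  0.4 -1.6] op 0.646
```

>>> {"method": "arm_command", "body": {"plan": [{"translation": [-2.6,2.8,0],"twist": -0.05,"gripper": 0.4},{"translation": [-5.3,5.6,0],"twist": -0.1,"gripper": 0.4},{"translation": [-8,8.5,0.2],"twist": -0.15,"gripper": 0.4},{"translation": [-10.6,11.3,0.4],"twist": -0.203,"gripper": 0.4},{"translation": [-13,13.8,0.5],"twist": -0.203,"gripper": 0.4}]}}

```text
clock: 13.52
eef_pos: [502.8, -58.8, 119.9]
tcp_rot: [3.141, 0.004, 0.007]
contact_force: [0.3, -0.4, -2.2]
opening: 0.647
```

```bash
python3 -c "
from h import *
go(467.3,-85.3,120,0.2)
"
```

```text
shift cm [-3.56  2.63  0.  ] twist 0.004 at [502.8 -58.8 119.9] rot [3.141 0.004 0.007] clk 13.52 F [ 0.3 -0.4 -2.2] op 0.647
```

>>> {"method": "arm_command", "body": {"plan": [{"translation": [-1.8,1.3,0],"twist": 0,"gripper": 0.4},{"translation": [-3.6,2.6,0],"twist": 0.004,"gripper": 0.4},{"translation": [-3.6,2.6,2],"twist": 0.004,"gripper": 0.4},{"translation": [-3.6,2.6,4],"twist": 0.004,"gripper": 0.4},{"translation": [-3.6,2.6,4],"twist": 0.004,"gripper": 0.4}]}}

```text
clock: 13.93
eef_pos: [464.1, -84.9, 77.3]
tcp_rot: [-3.141, 0.008, 0.003]
contact_force: [-0.9, -0.5, -2.1]
opening: 0.647
```

```bash
python3 -c "
from h import *
go(467.3,-85.3,55.5,0.2)
"
```

```text
shift cm [0.34 0.04 2.18] twist -0.001 at [464.1 -84.9  77.3] rot [-3.141e+00  8.000e-03  3.000e-03] clk 13.93 F [-0.9 -0.5 -2.1] op 0.647
```

>>> {"method": "arm_command", "body": {"plan": [{"translation": [0.3,0,0.7],"twist": 0,"gripper": 0.4},{"translation": [0.3,0,1.4],"twist": 0,"gripper": 0.4},{"translation": [0.3,0,2.1],"twist": 0,"gripper": 0.4},{"translation": [0.3,0,2.1],"twist": 0,"gripper": 0.4},{"translation": [0.3,0,2.1],"twist": 0,"gripper": 0.4}]}}

```text
clock: 14.35
eef_pos: [466.9, -84.7, 56.0]
tcp_rot: [-3.141, 0.009, 0.003]
contact_force: [0.2, 0.6, -1.8]
opening: 0.642
```

```bash
python3 -c "
from h import *
import pickle
m=camera_model('wrist');pickle.dump(m,open('w10.pkl','wb'))
go(467.3,-85.3,34,0.2)
f=grab_frame('wrist')
cv2.imwrite('pics/w10.png',f); crop(f,220,120,430,400,2.1,'pics/d10.png')
"
```

```text
shift cm [0.06 0.06 2.2 ] twist -0.001 at [466.9 -84.7  56. ] rot [-3.141e+00  9.000e-03  3.000e-03] clk 14.35 F [ 0.2  0.6 -1.8] op 0.642
```

View pics/d10.png

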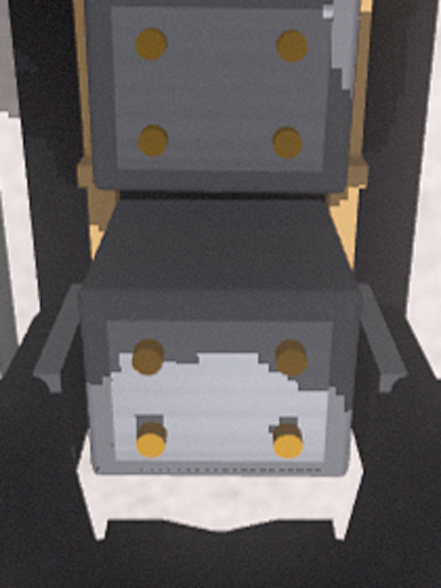

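```bash
python3 - <<'E'
from h import *
import pickle
m=pickle.load(open('w10.pkl','rb'))
def F(x0,y0,k,L): return [(x0+(a+.5)/k-.5,y0+(b+.5)/k-.5) for a,b in L]
k=2.1
for a in F(220,120,k,[(78,158),(366,158),(78,186)]): print('wall-58 z32',np.round(ray(m,*a,32),1))
q=np.array([ray(m,*a,68) for a in F(220,120,k,[(151,45),(291,45),(287,141),(153,141)])]);print('m2',q.mean(0))
q=np.array([ray(m,*a,90) for a in F(220,120,k,[(148,354),(291,356),(288,443),(151,441)])]);print('m3',q.mean(0))
E
```

```text
wall-58 z32 [429.1 -52.5  32. ]
wall-58 z32 [505.1 -52.1  32. ]
wall-58 z32 [428.5 -60.4  32. ]
m2 [466.92864806 -27.29028388  68.        ]
m3 [467.07037134 -83.3890899   90.        ]
```

>>> {"method": "arm_command", "body": {"plan": [{"translation": [0,0.1,0.3],"twist": 0,"gripper": 0.4},{"translation": [0,0.13,0.8],"twist": 0,"gripper": 0.4},{"translation": [0,0.13,1.4],"twist": 0,"gripper": 0.4},{"translation": [0,0.13,1.9],"twist": 0,"gripper": 0.4},{"translation": [0,0.13,2.15],"twist": 0,"gripper": 0.4}]}}

```text
clock: 14.82
eef_pos: [466.5, -86.0, 34.0]
tcp_rot: [-3.141, 0.009, 0.003]
contact_force: [0.0, 0.7, -1.7]
opening: 0.644
```

>>> {"method": "arm_command", "body": {"plan": [{"translation": [0,0,0],"twist": 0,"gripper": 0.4},{"translation": [0,0,0],"twist": 0,"gripper": 0.7},{"translation": [0,0,0],"twist": 0,"gripper": 0.85},{"translation": [0,0,0],"twist": 0,"gripper": 0.85},{"translation": [0,0,0],"twist": 0,"gripper": 0.85}]}}

```text
clock: 15.23
eef_pos: [466.6, -86.1, 34.0]
tcp_rot: [-3.141, 0.009, 0.003]
contact_force: [-0.2, -0.1, -0.6]
opening: 0.849
```

>>> {"method": "arm_command", "body": {"plan": [{"translation": [0,0,-2.5],"twist": 0,"gripper": 0.85},{"translation": [0,0,-6],"twist": 0,"gripper": 0.85},{"translation": [0,0,-10],"twist": 0,"gripper": 0.85},{"translation": [0,0,-14],"twist": 0,"gripper": 0.85},{"translation": [0,-1,-18],"twist": 0,"gripper": 0.85}]}}

```text
clock: 15.65
eef_pos: [467.8, -76.9, 216.0]
tcp_rot: [-3.141, 0.009, 0.002]
contact_force: [1.5, 0.4, -0.5]
opening: 0.852
```

```bash
python3 -c "
from h import *
go(620,-120,260,-1.8)
"
```

```text
shift cm [15.17  4.34 -4.54] twist 0.033 at [467.8 -76.9 216. ] rot [-3.141e+00  9.000e-03  2.000e-03] clk 15.65 F [ 1.5  0.4 -0.5] op 0.852
```

>>> {"method": "arm_command", "body": {"plan": [{"translation": [2.5,2,-1.5],"twist": 0.01,"gripper": 0.6},{"translation": [5,4,-3],"twist": 0.02,"gripper": 0.6},{"translation": [7.5,6,-4.5],"twist": 0.03,"gripper": 0.6},{"translation": [10,7.2,-6],"twist": 0.033,"gripper": 0.6},{"translation": [10,7.2,-6],"twist": 0.033,"gripper": 0.6}]}}

```text
clock: 16.07
eef_pos: [573.6, -151.4, 278.2]
tcp_rot: [3.139, 0.002, -0.032]
contact_force: [-1.3, 0.3, 0.7]
opening: 0.603
```

```bash
python3 -c "
from h import *
import pickle
m=camera_model('wrist');pickle.dump(m,open('w11.pkl','wb'))
go(570,-150,280,-1.8)
f=grab_frame('wrist')
cv2.imwrite('pics/w11.png',f)
go(570,-150,280,-1.8)
"
```

```text
shift cm [-0.36 -0.13 -0.18] twist -0.001 at [ 573.6 -151.4  278.2] rot [ 3.139e+00  2.000e-03 -3.200e-02] clk 16.07 F [-1.3  0.3  0.7] op 0.603
shift cm [-0.08  0.   -0.37] twist -0.001 at [ 570.8 -150.   276.3] rot [ 3.141  0.006 -0.032] clk 16.12 F [-0.8  0.1 -0.5] op 0.6
```

View pics/w11.png

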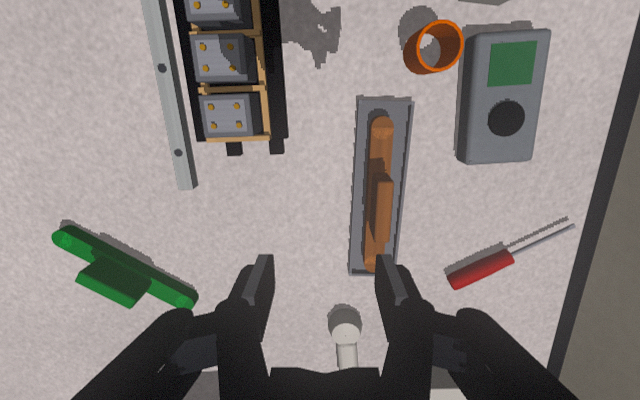

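The view shows the stick in its tray, its bar ends at (382,118) and (375,268) and its grip at about (383,208). The three modules are in the sled at top left, the fence's infeed end is at (188,188), and the green look-alike is at (120,265).

```bash
python3 -c "
from h import *
f=cv2.imread('pics/w11.png'); crop(f,340,85,430,285,2.9,'pics/d11.png'); crop(f,140,0,300,200,3,'pics/d12.png')
"
```

```text
(no output)
```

View pics/d11.png

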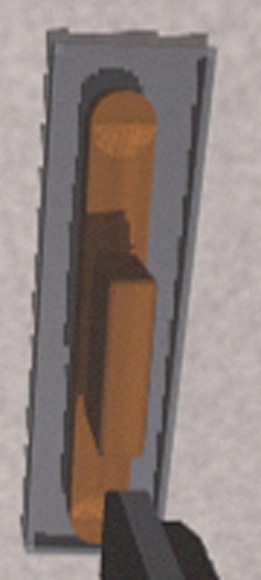

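View pics/d12.png

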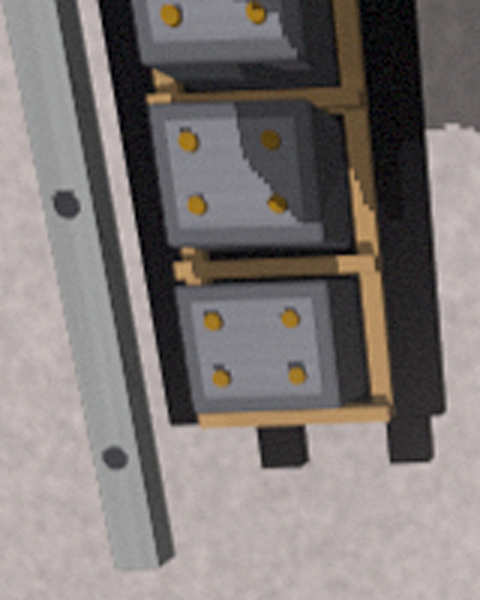

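```bash
python3 - <<'E'
from h import *
import pickle
m=pickle.load(open('w11.pkl','rb'))
def F(x0,y0,k,L): return [(x0+(a+.5)/k-.5,y0+(b+.5)/k-.5) for a,b in L]
G=lambda L,z:[print(np.round(ray(m,*a,z),1)) for a in F(340,85,2.9,L)]
print('grip top');G([(108,277),(156,279),(143,457),(103,455)],70)
print('bar end tops');G([(124,91),(89,128),(157,122),(84,540)],24)
print('bar side left');G([(89,150),(74,480)],24)
print('tray outer');G([(47,46),(214,50)],12);G([(25,548)],12)
S=lambda L,z:[print(np.round(ray(m,*a,z),1)) for a in F(140,0,3,L)]
print('fence top end');S([(157,567),(114,567)],20);print('fence top face');S([(58,0),(105,250)],20);print('foot end');S([(174,556)],0)
print('prongs end');S([(265,467),(308,464),(389,462),(431,460)],14)
print('prong root');S([(258,430),(307,428),(388,420)],14)
print('base rear corners');S([(170,423),(444,411)],14)
print('rear wall');S([(198,418),(390,408)],32)
E
```

```text
grip top
[ 633.4 -163.    70. ]
[ 652.5 -164.5   70. ]
[ 650.1 -243.    70. ]
[ 633.  -241.6   70. ]
bar end tops
[645.7 -95.1  24. ]
[ 631.3 -109.9   24. ]
[ 660.1 -108.4   24. ]
[ 632.  -311.6   24. ]
bar side left
[ 631.4 -119.2   24. ]
[ 626.6 -277.9   24. ]
tray outer
[614.5 -76.4  12. ]
[685.7 -80.4  12. ]
[ 603.3 -322.9   12. ]
fence top end
[ 395.7 -180.8   20. ]
[ 376.6 -180.2   20. ]
fence top face
[396.9  36.8  20. ]
[397.7 -49.2  20. ]
foot end
[ 395.5 -181.6    0. ]
prongs end
[ 447.8 -138.9   14. ]
[ 466.6 -138.2   14. ]
[ 501.8 -138.5   14. ]
[ 520.1 -138.2   14. ]
prong root
[ 446.9 -122.9   14. ]
[ 468.  -122.7   14. ]
[ 503.  -120.5   14. ]
base rear corners
[ 409.7 -118.7   14. ]
[ 527.2 -117.5   14. ]
rear wall
[ 428.8 -114.7   32. ]
[ 507.5 -113.2   32. ]
```

```bash
python3 -c "
from h import *
go(642.5,-203,110,-1.5)
"
```

```text
shift cm [ 7.43  5.06 16.59] twist -0.006 at [ 570.8 -150.   276.3] rot [ 3.141  0.006 -0.032] clk 16.12 F [-0.8  0.1 -0.5] op 0.6
```

>>> {"method": "arm_command", "body": {"plan": [{"translation": [2,1.3,3.5],"twist": 0,"gripper": 0.55},{"translation": [4,2.6,7],"twist": 0,"gripper": 0.55},{"translation": [6,4,10.5],"twist": -0.006,"gripper": 0.55},{"translation": [7.4,5.1,13],"twist": -0.006,"gripper": 0.55},{"translation": [7.4,5.1,13],"twist": -0.006,"gripper": 0.55}]}}

```text
clock: 16.53
eef_pos: [639.8, -203.5, 138.4]
tcp_rot: [-3.14, 0.015, -0.026]
contact_force: [-1.2, 0.6, -1.2]
opening: 0.551
```

```bash
python3 -c "
from h import *
import pickle
m=camera_model('wrist');pickle.dump(m,open('w13.pkl','wb'))
go(642.5,-203,36,-1.5)
f=grab_frame('wrist')
cv2.imwrite('pics/w13.png',f)
go(642.5,-203,36,-1.5)
"
```

```text
shift cm [ 0.42 -0.04 10.24] twist -0.0 at [ 639.8 -203.5  138.4] rot [-3.14   0.015 -0.026] clk 16.53 F [-1.2  0.6 -1.2] op 0.551
shift cm [ 0.42  0.02 10.53] twist -0.0 at [ 639.7 -202.9  141.3] rot [-3.14   0.013 -0.027] clk 16.58 F [ 0.2 -0.2  0.3] op 0.547
```

View pics/w13.png

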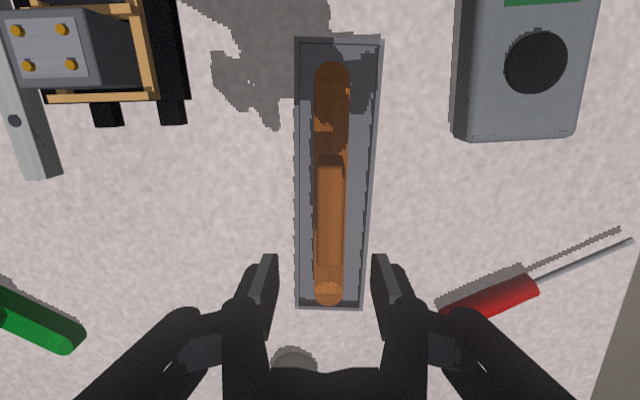

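```bash
python3 -c "
from h import *
import pickle
m=pickle.load(open('w13.pkl','rb'))
for a in [(317,163),(344,163),(342,266),(317,266)]: print(np.round(ray(m,*a,70),1))
for a in [(332,62),(330,306)]: print(np.round(ray(m,*a,24),1))
for a in [(294,39),(383,38),(362,310),(296,308)]: print('tray',np.round(ray(m,*a,12),1))
go(642.5,-203,36,-1.5)
"
```

```text
[ 634.8 -162.4   70. ]
[ 653.1 -162.9   70. ]
[ 651.1 -242.5   70. ]
[ 632.  -242.1   70. ]
[646.6 -95.9  24. ]
[ 640.6 -314.1   24. ]
tray [617.9 -77.8  12. ]
tray [685.9 -79.1  12. ]
tray [ 673.1 -328.7   12. ]
tray [ 605.4 -325.2   12. ]
shift cm [ 0.42  0.02 10.53] twist -0.0 at [ 639.7 -202.9  141.3] rot [-3.14   0.013 -0.027] clk 16.58 F [ 0.2 -0.2  0.3] op 0.547
```

>>> {"method": "arm_command", "body": {"plan": [{"translation": [0.4,0,2.5],"twist": 0,"gripper": 0.55},{"translation": [0.4,0.05,5],"twist": 0,"gripper": 0.55},{"translation": [0.4,0.05,7.5],"twist": 0,"gripper": 0.55},{"translation": [0.45,0.05,8],"twist": 0,"gripper": 0.55},{"translation": [0.45,0.05,8],"twist": 0,"gripper": 0.55}]}}

```text
clock: 17.0
eef_pos: [641.5, -202.3, 60.9]
tcp_rot: [-3.139, 0.016, -0.026]
contact_force: [0.7, -0.9, 0.1]
opening: 0.553
```

```bash
python3 -c "
from h import *
go(643,-203.5,36,-1.6)
"
```

```text
shift cm [0.19 0.12 2.49] twist 0.002 at [ 641.5 -202.3   60.9] rot [-3.139  0.016 -0.026] clk 17.0 F [ 0.7 -0.9  0.1] op 0.553
```

>>> {"method": "arm_command", "body": {"plan": [{"translation": [0.2,0.1,1],"twist": 0.002,"gripper": 0.55},{"translation": [0.2,0.1,2],"twist": 0.002,"gripper": 0.55},{"translation": [0.2,0.1,2.5],"twist": 0.002,"gripper": 0.55},{"translation": [0.2,0.1,2.5],"twist": 0.002,"gripper": 0.55},{"translation": [0.2,0.1,2.5],"twist": 0.002,"gripper": 0.55}]}}

```text
clock: 17.42
eef_pos: [643.0, -203.2, 35.9]
tcp_rot: [-3.139, 0.016, -0.028]
contact_force: [0.7, -0.3, 0.1]
opening: 0.551
```

>>> {"method": "arm_command", "body": {"plan": [{"translation": [0,0,0],"twist": 0,"gripper": 0.05},{"translation": [0,0,0],"twist": 0,"gripper": 0.05},{"translation": [0,0,0],"twist": 0,"gripper": 0.05},{"translation": [0,0,0],"twist": 0,"gripper": 0.05},{"translation": [0,0,0],"twist": 0,"gripper": 0.05}], "squeeze": 90}}

```text
clock: 17.83
eef_pos: [643.5, -203.4, 36.6]
tcp_rot: [-3.14, 0.015, -0.028]
contact_force: [-0.7, -0.2, 4.9]
opening: 0.223
```

```bash
python3 -c "
from h import *
go(643,-203.5,36,-1.6)
"
```

```text
shift cm [-0.05  0.01  0.06] twist -0.0 at [ 643.5 -203.4   36.6] rot [-3.14   0.015 -0.028] clk 17.83 F [-0.7 -0.2  4.9] op 0.223
```

The stick is gripped: opening 0.223 is about 19 mm. I'll lift it and check it by eye.

>>> {"method": "arm_command", "body": {"plan": [{"translation": [0,0,-1],"twist": 0,"gripper": 0.05},{"translation": [0,0,-3],"twist": 0,"gripper": 0.05},{"translation": [0,0,-5],"twist": 0,"gripper": 0.05},{"translation": [0,0,-7],"twist": 0,"gripper": 0.05},{"translation": [0,0,-7],"twist": 0,"gripper": 0.05}]}}

```text
clock: 18.25
eef_pos: [646.9, -204.3, 111.1]
tcp_rot: [-3.141, 0.01, -0.028]
contact_force: [0.2, -0.7, -0.4]
opening: 0.224
```

```bash
python3 -c "
from h import *
f=grab_frame('wrist')
cv2.imwrite('pics/w14.png',f)
go(580,-10,105,0)
"
```

```text
shift cm [ -7.14 -19.21   0.51] twist -0.028 at [ 646.1 -204.1  109.1] rot [-3.141  0.011 -0.028] clk 18.3 F [-0.4 -0.7 -2.6] op 0.221
```

View pics/w14.png

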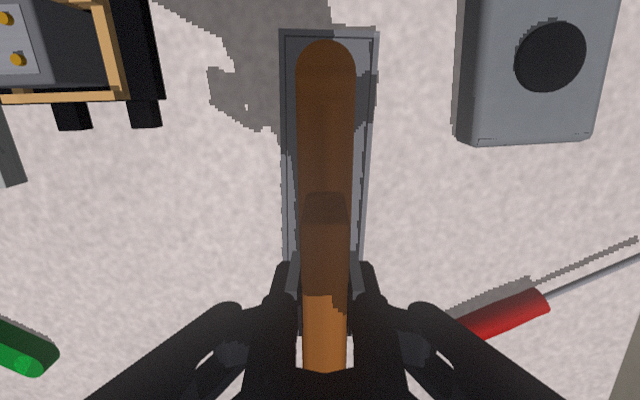

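>>> {"method": "arm_command", "body": {"plan": [{"translation": [-2,-3,0],"twist": 0,"gripper": 0.05},{"translation": [-4,-7,0],"twist": -0.01,"gripper": 0.05},{"translation": [-5.5,-11,0.2],"twist": -0.02,"gripper": 0.05},{"translation": [-7,-15,0.4],"twist": -0.028,"gripper": 0.05},{"translation": [-7.1,-17.5,0.5],"twist": -0.028,"gripper": 0.05}]}}

```text
clock: 18.72
eef_pos: [576.0, -24.8, 103.5]
tcp_rot: [-3.14, 0.016, 0.0]
contact_force: [0.1, 0.6, -2.4]
opening: 0.221
```

```bash
python3 -c "
from h import *
go(575,-10,60,0)
"
```

```text
shift cm [-0.03 -1.47  4.36] twist 0.0 at [576.  -24.8 103.5] rot [-3.14   0.016  0.   ] clk 18.72 F [ 0.1  0.6 -2.4] op 0.221
```

>>> {"method": "arm_command", "body": {"plan": [{"translation": [-0.1,-1,1],"twist": 0,"gripper": 0.05},{"translation": [-0.1,-1.4,2.5],"twist": 0,"gripper": 0.05},{"translation": [-0.1,-1.4,4],"twist": 0,"gripper": 0.05},{"translation": [-0.1,-1.4,4],"twist": 0,"gripper": 0.05},{"translation": [-0.1,-1.4,4],"twist": 0,"gripper": 0.05}]}}

```text
clock: 19.13
eef_pos: [573.1, -11.0, 62.1]
tcp_rot: [-3.14, 0.019, 0.0]
contact_force: [-0.0, 1.0, -1.2]
opening: 0.219
```

```bash
python3 -c "
from h import *
import pickle
m=camera_model('wrist');pickle.dump(m,open('w15.pkl','wb'))
go(562,-10,36,0)
f=grab_frame('wrist')
cv2.imwrite('pics/w15.png',f)
"
```

```text
shift cm [-1.06 -0.09  2.63] twist 0.0 at [573.1 -11.   62.1] rot [-3.14   0.019  0.   ] clk 19.13 F [-0.   1.  -1.2] op 0.219
```

View pics/w15.png

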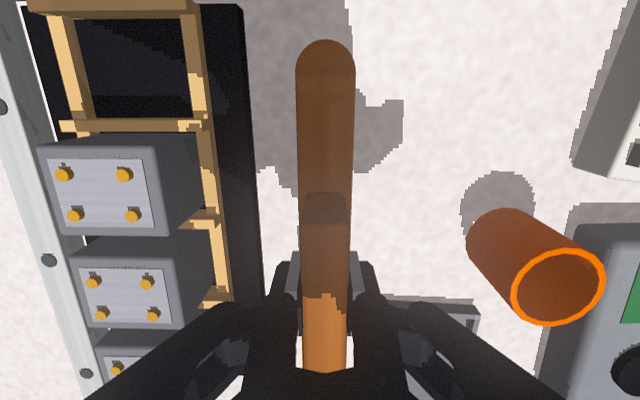

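>>> {"method": "arm_command", "body": {"plan": [{"translation": [-0.6,0,0.8],"twist": 0,"gripper": 0.05},{"translation": [-1.1,0,1.6],"twist": 0,"gripper": 0.05},{"translation": [-1.1,0,2.5],"twist": 0,"gripper": 0.05},{"translation": [-1.1,0,2.5],"twist": 0,"gripper": 0.05},{"translation": [-1.1,0,2.5],"twist": 0,"gripper": 0.05}]}}

```text
clock: 19.6
eef_pos: [562.0, -11.2, 37.5]
tcp_rot: [-3.14, 0.018, -0.0]
contact_force: [0.8, -0.0, -1.3]
opening: 0.225
```

```bash
python3 -c "
from h import *
go(543,-10,35.5,0.3)
"
```

```text
shift cm [-1.9  -0.12  0.24] twist -0.006 at [562.  -11.2  37.5] rot [-3.14   0.018 -0.   ] clk 19.6 F [ 0.8 -0.  -1.3] op 0.225
```

>>> {"method": "arm_command", "body": {"plan": [{"translation": [-0.4,0,0.1],"twist": -0.005,"gripper": 0.05},{"translation": [-0.8,0,0.2],"twist": -0.005,"gripper": 0.05},{"translation": [-1.3,0,0.2],"twist": -0.005,"gripper": 0.05},{"translation": [-1.9,0,0.2],"twist": -0.005,"gripper": 0.05},{"translation": [-2.1,0,0.2],"twist": -0.005,"gripper": 0.05}]}}

```text
clock: 20.02
eef_pos: [540.5, -11.2, 36.2]
tcp_rot: [-3.14, 0.018, 0.005]
contact_force: [3.7, -0.3, -2.7]
opening: 0.227
```

>>> {"method": "arm_command", "body": {"plan": [{"translation": [-0.1,0,0],"twist": 0,"gripper": 0.05},{"translation": [-0.25,0,0],"twist": 0,"gripper": 0.05},{"translation": [-0.4,0,0],"twist": 0,"gripper": 0.05},{"translation": [-0.5,0,0],"twist": 0,"gripper": 0.05},{"translation": [-0.6,0,0],"twist": 0,"gripper": 0.05}]}}

```text
clock: 20.43
eef_pos: [535.6, -11.2, 36.7]
tcp_rot: [-3.14, 0.015, 0.005]
contact_force: [5.4, -0.2, -2.1]
opening: 0.222
```

```bash
python3 -c "
from h import *
import pickle
m=camera_model('wrist');pickle.dump(m,open('w16.pkl','wb'))
go(529,-10,35.5,0.3)
f=grab_frame('wrist')
cv2.imwrite('pics/w16.png',f)
"
```

```text
shift cm [-0.65 -0.13  0.13] twist -0.001 at [535.6 -11.2  36.7] rot [-3.14   0.015  0.005] clk 20.43 F [ 5.4 -0.2 -2.1] op 0.222
```

View pics/w16.png

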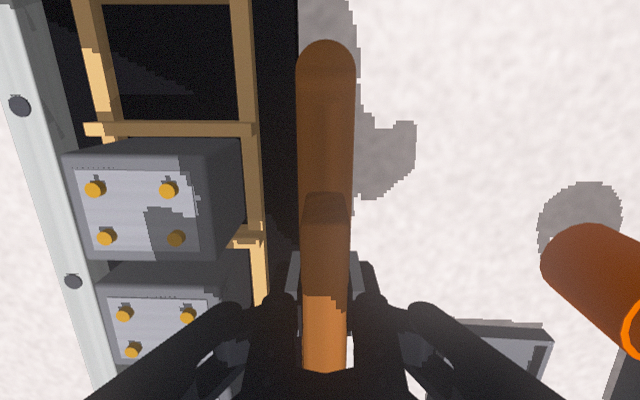

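The stick lies flat along the sled's right side (column 300) and is moving it at about 5 N; the fence gap is closing. I'll go on in small steps.

>>> {"method": "arm_command", "body": {"plan": [{"translation": [-0.1,0,0],"twist": 0,"gripper": 0.05},{"translation": [-0.2,0,0],"twist": 0,"gripper": 0.05},{"translation": [-0.3,0,0],"twist": 0,"gripper": 0.05},{"translation": [-0.4,0,0],"twist": 0,"gripper": 0.05},{"translation": [-0.5,0,0],"twist": 0,"gripper": 0.05}]}}

```text
clock: 20.9
eef_pos: [530.5, -11.3, 36.8]
tcp_rot: [-3.14, 0.015, 0.005]
contact_force: [4.8, 0.2, -2.9]
opening: 0.22
```

>>> {"method": "arm_command", "body": {"plan": [{"translation": [-0.1,0,0],"twist": 0,"gripper": 0.05},{"translation": [-0.2,0,0],"twist": 0,"gripper": 0.05},{"translation": [-0.25,0,0],"twist": 0,"gripper": 0.05},{"translation": [-0.3,0,0],"twist": 0,"gripper": 0.05},{"translation": [-0.3,0,0],"twist": 0,"gripper": 0.05}]}}

```text
clock: 21.32
eef_pos: [527.8, -11.1, 36.9]
tcp_rot: [-3.14, 0.014, 0.005]
contact_force: [5.3, 1.2, -4.1]
opening: 0.22
```

```bash
python3 -c "
from h import *
import pickle
m=camera_model('wrist');pickle.dump(m,open('w17.pkl','wb'))
go(529,-10,35.5,0.3)
f=grab_frame('wrist')
cv2.imwrite('pics/w17.png',f)
"
```

```text
shift cm [ 0.12 -0.11  0.14] twist -0.0 at [527.8 -11.1  36.9] rot [-3.14   0.014  0.005] clk 21.32 F [ 5.3  1.2 -4.1] op 0.22
```

View pics/w17.png

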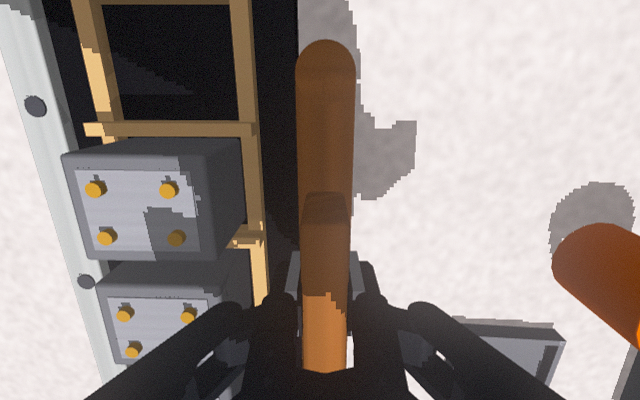

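>>> {"method": "arm_command", "body": {"plan": [{"translation": [-0.05,0,0],"twist": 0,"gripper": 0.05},{"translation": [-0.1,0,0],"twist": 0,"gripper": 0.05},{"translation": [-0.15,0,0],"twist": 0,"gripper": 0.05},{"translation": [-0.2,0,0],"twist": 0,"gripper": 0.05},{"translation": [-0.2,0,0],"twist": 0,"gripper": 0.05}]}}

```text
clock: 21.78
eef_pos: [527.4, -10.9, 37.2]
tcp_rot: [-3.139, 0.011, 0.005]
contact_force: [8.8, 2.0, -5.8]
opening: 0.222
```

```bash
python3 -c "
from h import *
go(529,-10,35.5,0.3)
f=grab_frame('wrist')
crop(f,0,0,320,400,1.5,'pics/w18.png')
"
```

```text
shift cm [ 0.16 -0.09  0.17] twist -0.0 at [527.4 -10.9  37.2] rot [-3.139  0.011  0.005] clk 21.78 F [ 8.8  2.  -5.8] op 0.222
```

View pics/w18.png

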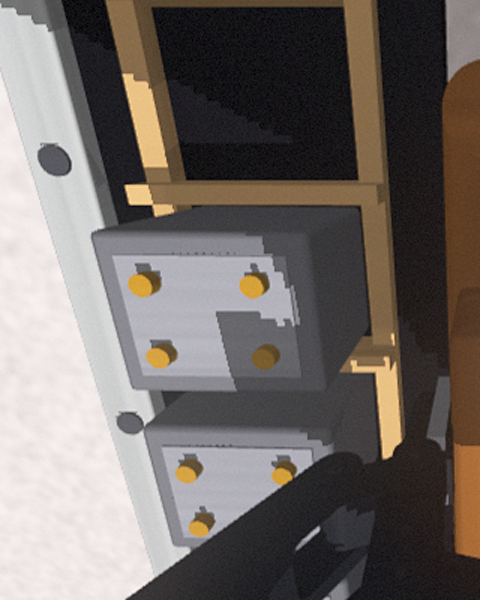

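The sled's black base now meets the fence with no bench showing between them, and the force rose to 9 N. One more light press, then I back off.

>>> {"method": "arm_command", "body": {"plan": [{"translation": [-0.1,0,0],"twist": 0,"gripper": 0.05},{"translation": [-0.25,0,0],"twist": 0,"gripper": 0.05},{"translation": [-0.35,0,0],"twist": 0,"gripper": 0.05},{"translation": [-0.35,0,0],"twist": 0,"gripper": 0.05},{"translation": [-0.35,0,0],"twist": 0,"gripper": 0.05}]}}

```text
clock: 22.25
eef_pos: [527.1, -10.9, 38.0]
tcp_rot: [-3.14, 0.005, 0.006]
contact_force: [11.9, 1.4, -6.3]
opening: 0.217
```

>>> {"method": "arm_command", "body": {"plan": [{"translation": [0.4,0,0],"twist": 0,"gripper": 0.05},{"translation": [1,0,0],"twist": 0,"gripper": 0.05},{"translation": [2,0,0],"twist": 0,"gripper": 0.05},{"translation": [3,0,-0.5],"twist": 0,"gripper": 0.05},{"translation": [3,0,-1],"twist": 0,"gripper": 0.05}]}}

```text
clock: 22.67
eef_pos: [559.2, -10.7, 48.1]
tcp_rot: [-3.14, 0.004, 0.006]
contact_force: [0.3, -0.9, -0.4]
opening: 0.219
```

```bash
python3 -c "
from h import *
go(560,-10,35.5,0.3)
cv2.imwrite('pics/t2.png',grab_frame('top'))
import pickle
m=camera_model('wrist');pickle.dump(m,open('w19.pkl','wb'))
f=grab_frame('wrist')
cv2.imwrite('pics/w19.png',f)
"
```

```text
shift cm [ 0.09 -0.07  1.26] twist 0.0 at [559.2 -10.7  48.1] rot [-3.14   0.004  0.006] clk 22.67 F [ 0.3 -0.9 -0.4] op 0.219
```

View pics/w19.png

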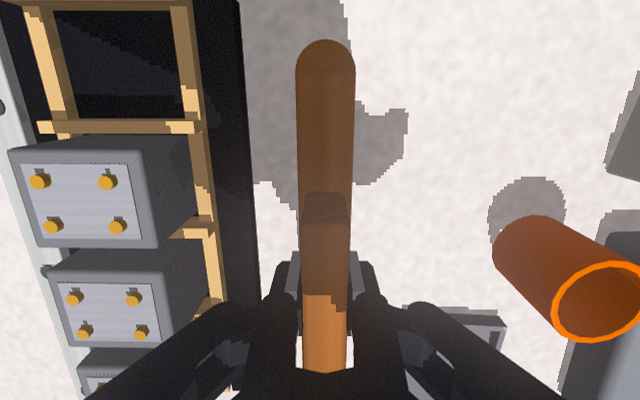

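```bash
python3 -c "
from h import *
m=camera_model('top')
for a in [(421,242),(415,241),(424,246),(382,294)]: print(np.round(ray(m,*a,20),1))
f=cv2.imread('pics/t2.png'); crop(f,200,120,440,300,3.3,'pics/t2c.png')
go(469,-275,110,0.3)
"
```

```text
[ 363.3 -369.8   20. ]
[ 366.3 -349.6   20. ]
[ 350.1 -379.8   20. ]
[ 189.5 -240.1   20. ]
shift cm [-9.07 26.36 -6.15] twist 0.001 at [557.9 -10.7  48.6] rot [-3.14   0.004  0.006] clk 22.77 F [ 1.1  0.7 -1.9] op 0.215
```

View pics/t2c.png

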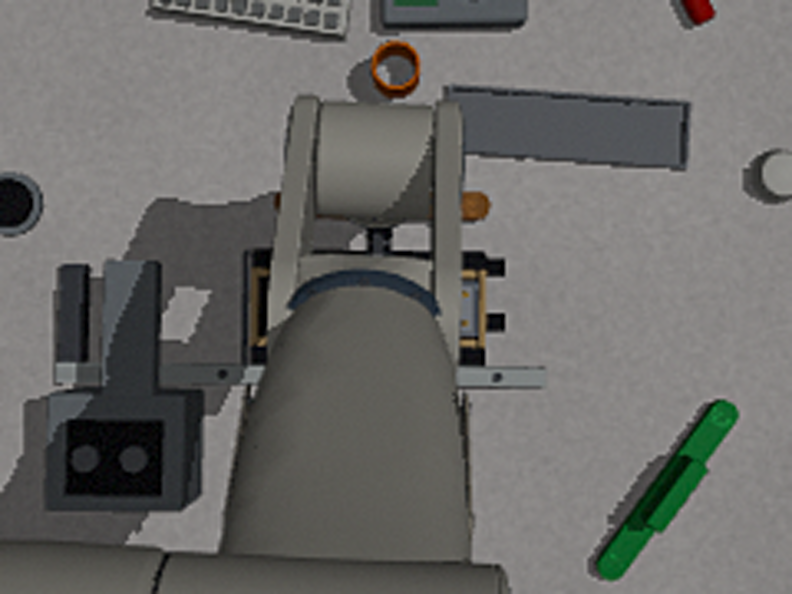

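>>> {"method": "arm_command", "body": {"plan": [{"translation": [0,2,-3],"twist": 0,"gripper": 0.05},{"translation": [0,5,-6],"twist": 0,"gripper": 0.05},{"translation": [0,9,-6],"twist": 0,"gripper": 0.05},{"translation": [0,13,-6],"twist": 0,"gripper": 0.05},{"translation": [0,17,-6],"twist": 0,"gripper": 0.05}]}}

```text
clock: 23.18
eef_pos: [558.7, -182.3, 109.2]
tcp_rot: [-3.14, 0.004, 0.007]
contact_force: [0.8, 0.3, -2.3]
opening: 0.216
```

```bash
python3 -c "
from h import *
go(469,-275,110,0.3)
"
```

```text
shift cm [-9.03  9.21 -0.07] twist 0.001 at [ 558.7 -182.3  109.2] rot [-3.14   0.004  0.007] clk 23.18 F [ 0.8  0.3 -2.3] op 0.216
```

>>> {"method": "arm_command", "body": {"plan": [{"translation": [-2.5,3,0],"twist": 0,"gripper": 0.05},{"translation": [-5,6,0],"twist": 0,"gripper": 0.05},{"translation": [-7.5,9,0],"twist": 0,"gripper": 0.05},{"translation": [-9,9.2,0],"twist": 0,"gripper": 0.05},{"translation": [-9,9.2,0],"twist": 0,"gripper": 0.05}]}}

```text
clock: 23.6
eef_pos: [465.2, -275.7, 108.9]
tcp_rot: [-3.138, 0.007, 0.003]
contact_force: [-0.1, 1.1, -1.4]
opening: 0.219
```

```bash
python3 -c "
from h import *
import pickle
m=camera_model('wrist');pickle.dump(m,open('w20.pkl','wb'))
go(469,-275,37,0.3)
f=grab_frame('wrist')
cv2.imwrite('pics/w20.png',f)
go(469,-275,37,0.3)
"
```

```text
shift cm [ 0.43 -0.05  7.19] twist -0.002 at [ 465.2 -275.7  108.9] rot [-3.138e+00  7.000e-03  3.000e-03] clk 23.6 F [-0.1  1.1 -1.4] op 0.219
shift cm [0.22 0.   7.22] twist -0.001 at [ 467.2 -275.2  109.2] rot [-3.139  0.005  0.004] clk 23.65 F [-0.3  0.7 -0.7] op 0.222
```

View pics/w20.png

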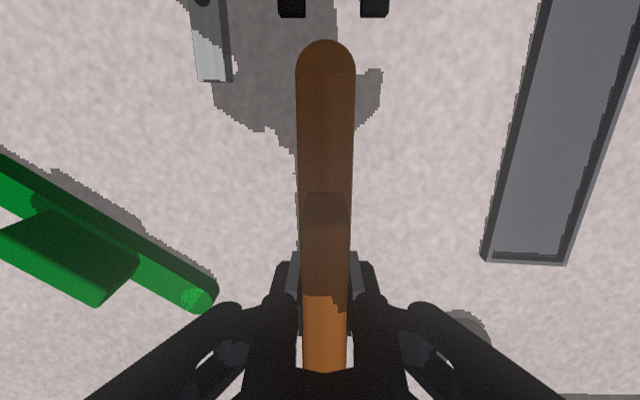

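```bash
python3 -c "
from h import *
import pickle
m=pickle.load(open('w20.pkl','rb'))
for a in [(278,17),(306,17),(360,17),(388,17)]: print(np.round(ray(m,*a,14),1))
print('stick tip',np.round(ray(m,325,40,96),1)); print('fence',ray(m,229,80,20),ray(m,219,0,20))
go(466,-255,37,0.3)
"
```

```text
[ 433.4 -142.1   14. ]
[ 452.  -142.1   14. ]
[ 487.8 -142.1   14. ]
[ 506.3 -142.    14. ]
stick tip [ 465.  -167.7   96. ]
fence [ 398.7863834  -181.45715683   20.        ] [ 396.99178389 -133.89451379   20.        ]
shift cm [-0.08 -2.    7.22] twist -0.001 at [ 467.2 -275.2  109.2] rot [-3.139  0.005  0.004] clk 23.65 F [-0.3  0.7 -0.7] op 0.222
```

The slot is centred at x≈470, with the prong ends at y≈−142 and the stick tip 108 mm ahead of the TCP. I descend behind the fork.

>>> {"method": "arm_command", "body": {"plan": [{"translation": [0,0,2],"twist": 0,"gripper": 0.05},{"translation": [0,0,4],"twist": 0,"gripper": 0.05},{"translation": [0,0,6],"twist": 0,"gripper": 0.05},{"translation": [0,0,7.1],"twist": 0,"gripper": 0.05},{"translation": [0,0,7.1],"twist": 0,"gripper": 0.05}]}}

```text
clock: 24.07
eef_pos: [466.0, -273.4, 36.0]
tcp_rot: [-3.137, 0.008, 0.005]
contact_force: [-1.1, 1.0, -0.4]
opening: 0.219
```

```bash
python3 -c "
from h import *
go(467.5,-240,36.5,0.3)
f=grab_frame('wrist')
cv2.imwrite('pics/w21.png',f)
go(467.5,-240,36.5,0.3)
"
```

```text
shift cm [ 0.16 -3.34 -0.03] twist -0.0 at [ 466.  -273.4   36. ] rot [-3.137  0.008  0.005] clk 24.07 F [-1.1  1.  -0.4] op 0.219
shift cm [ 0.1  -3.39  0.1 ] twist -0.0 at [ 466.7 -273.9   37.3] rot [-3.138  0.007  0.005] clk 24.12 F [-0.3  0.6 -1.7] op 0.224
```

View pics/w21.png

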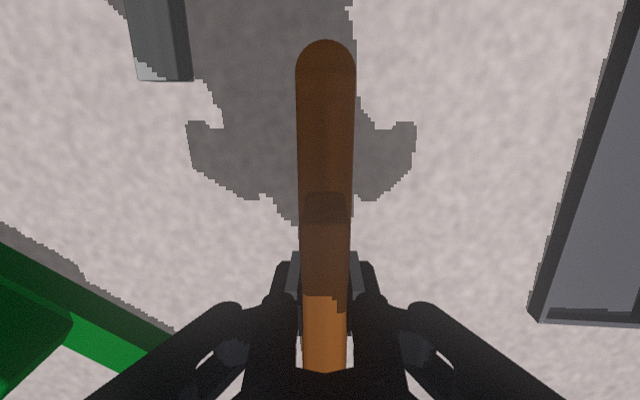

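>>> {"method": "arm_command", "body": {"plan": [{"translation": [0.1,-1,0.05],"twist": 0,"gripper": 0.05},{"translation": [0.1,-2,0.05],"twist": 0,"gripper": 0.05},{"translation": [0.1,-3,0.05],"twist": 0,"gripper": 0.05},{"translation": [0.1,-3.5,0.05],"twist": 0,"gripper": 0.05},{"translation": [0.1,-3.5,0.05],"twist": 0,"gripper": 0.05}]}}

```text
clock: 24.53
eef_pos: [467.6, -237.4, 37.5]
tcp_rot: [-3.138, 0.007, 0.006]
contact_force: [0.5, 0.5, -1.4]
opening: 0.221
```

```bash
python3 -c "
from h import *
import pickle
m=camera_model('wrist')
go(467.5,-240,36.5,0.3)
f=grab_frame('wrist')
cv2.imwrite('pics/w22.png',f)
"
```

```text
shift cm [-0.01  0.26  0.1 ] twist 0.001 at [ 467.6 -237.4   37.5] rot [-3.138  0.007  0.006] clk 24.53 F [ 0.5  0.5 -1.4] op 0.221
```

View pics/w22.png

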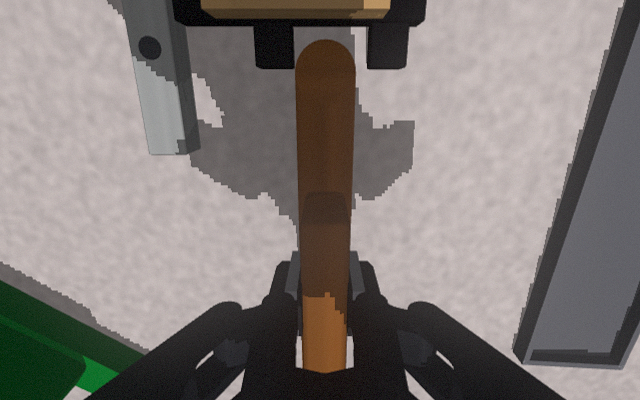

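The stick's end is between the prongs (slot from col 294 to 367). I feed forward gently with a slight bias toward the fence.

>>> {"method": "arm_command", "body": {"plan": [{"translation": [-0.05,-0.3,0],"twist": 0,"gripper": 0.05},{"translation": [-0.1,-0.7,0],"twist": 0,"gripper": 0.05},{"translation": [-0.15,-1.1,0],"twist": 0,"gripper": 0.05},{"translation": [-0.2,-1.5,0],"twist": 0,"gripper": 0.05},{"translation": [-0.2,-2,0],"twist": 0,"gripper": 0.05}]}}

```text
clock: 25.0
eef_pos: [466.9, -219.6, 38.2]
tcp_rot: [-3.141, 0.004, 0.006]
contact_force: [0.6, -7.9, -0.2]
opening: 0.219
```

```bash
python3 -c "
from h import *
go(465.5,-220,36.5,0.3)
f=grab_frame('wrist')
cv2.imwrite('pics/w23.png',f)
"
```

```text
shift cm [-0.14  0.04  0.17] twist 0.001 at [ 466.9 -219.6   38.2] rot [-3.141  0.004  0.006] clk 25.0 F [ 0.6 -7.9 -0.2] op 0.219
```

View pics/w23.png

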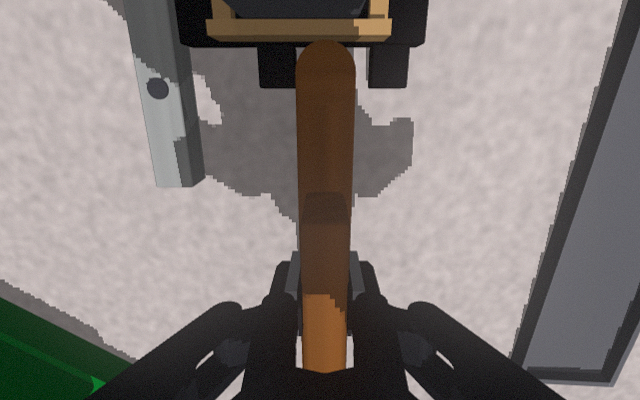

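>>> {"method": "arm_command", "body": {"plan": [{"translation": [-0.05,-0.5,0.1],"twist": 0,"gripper": 0.05},{"translation": [-0.1,-1,0.1],"twist": 0,"gripper": 0.05},{"translation": [-0.15,-1.5,0.1],"twist": 0,"gripper": 0.05},{"translation": [-0.15,-2,0.1],"twist": 0,"gripper": 0.05},{"translation": [-0.15,-2.5,0.1],"twist": 0,"gripper": 0.05}]}}

```text
clock: 25.47
eef_pos: [466.6, -195.2, 38.1]
tcp_rot: [3.141, 0.001, 0.006]
contact_force: [-0.2, -9.3, 4.2]
opening: 0.218
```

```bash
python3 -c "
from h import *
go(465,-195,36.5,0.3)
"
```

```text
shift cm [-0.16 -0.02  0.16] twist 0.001 at [ 466.6 -195.2   38.1] rot [3.141e+00 1.000e-03 6.000e-03] clk 25.47 F [-0.2 -9.3  4.2] op 0.218
```

>>> {"method": "arm_command", "body": {"plan": [{"translation": [-0.05,-0.5,0],"twist": 0,"gripper": 0.05},{"translation": [-0.1,-1,0],"twist": 0,"gripper": 0.05},{"translation": [-0.15,-1.5,0],"twist": 0,"gripper": 0.05},{"translation": [-0.15,-2,0],"twist": 0,"gripper": 0.05},{"translation": [-0.15,-2.5,0],"twist": 0,"gripper": 0.05}]}}

```text
clock: 25.88
eef_pos: [466.0, -171.2, 38.6]
tcp_rot: [3.139, -0.002, 0.006]
contact_force: [1.0, -7.5, 0.4]
opening: 0.221
```

```bash
python3 -c "
from h import *
go(465,-170,36.5,0.3)
f=grab_frame('wrist');cv2.imwrite('pics/w24.png',f)
f=grab_frame('scene');crop(f,260,130,520,300,3,'pics/s24.png')
"
```

```text
shift cm [-0.1  -0.12  0.21] twist 0.001 at [ 466.  -171.2   38.6] rot [ 3.139e+00 -2.000e-03  6.000e-03] clk 25.88 F [ 1.  -7.5  0.4] op 0.221
```

View pics/w24.png

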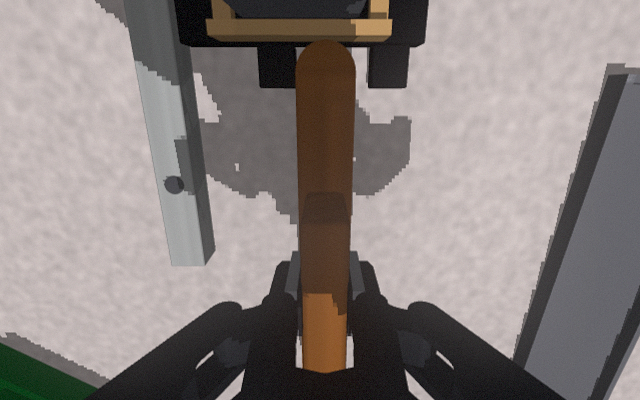

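View pics/s24.png

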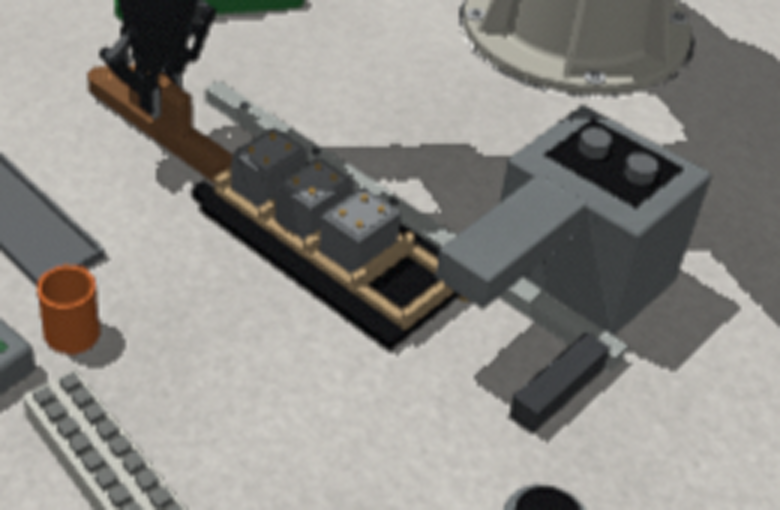

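The sled lies against the fence, the modules are upright and the stick sits in the fork. I'll carry on feeding.

>>> {"method": "arm_command", "body": {"plan": [{"translation": [-0.05,-0.5,0.1],"twist": 0,"gripper": 0.05},{"translation": [-0.1,-1,0.15],"twist": 0,"gripper": 0.05},{"translation": [-0.15,-1.5,0.15],"twist": 0,"gripper": 0.05},{"translation": [-0.15,-2,0.15],"twist": 0,"gripper": 0.05},{"translation": [-0.15,-2.5,0.15],"twist": 0,"gripper": 0.05}]}}

```text
clock: 26.4
eef_pos: [466.2, -147.2, 38.0]
tcp_rot: [3.137, -0.005, 0.006]
contact_force: [0.4, -12.0, 7.5]
opening: 0.221
```

>>> {"method": "arm_command", "body": {"plan": [{"translation": [0,-0.5,0.05],"twist": 0,"gripper": 0.05},{"translation": [-0.05,-1,0.1],"twist": 0,"gripper": 0.05},{"translation": [-0.1,-1.5,0.1],"twist": 0,"gripper": 0.05},{"translation": [-0.1,-2,0.1],"twist": 0,"gripper": 0.05},{"translation": [-0.1,-2.5,0.1],"twist": 0,"gripper": 0.05}]}}

```text
clock: 26.82
eef_pos: [465.5, -122.9, 37.2]
tcp_rot: [3.136, -0.006, 0.007]
contact_force: [0.1, -7.5, 0.2]
opening: 0.223
```

```bash
python3 -c "
from h import *
go(465,-60,36.5,0.3)
f=grab_frame('wrist');cv2.imwrite('pics/w25.png',f)
f=grab_frame('scene');crop(f,260,130,520,300,3,'pics/s25.png')
"
```

```text
shift cm [-0.01 -6.29  0.03] twist 0.001 at [ 465.5 -122.9   37.2] rot [ 3.136 -0.006  0.007] clk 26.82 F [ 0.1 -7.5  0.2] op 0.223
```

View pics/w25.png

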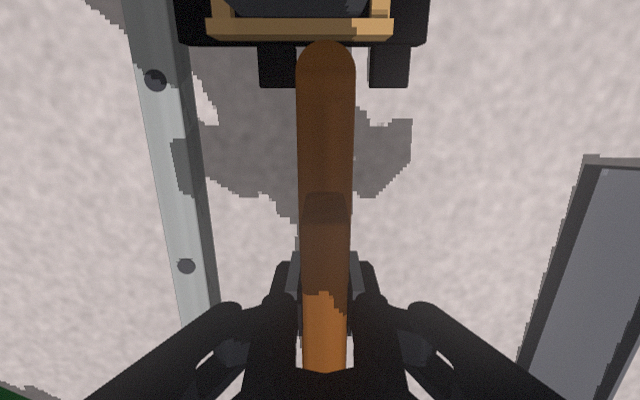

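View pics/s25.png

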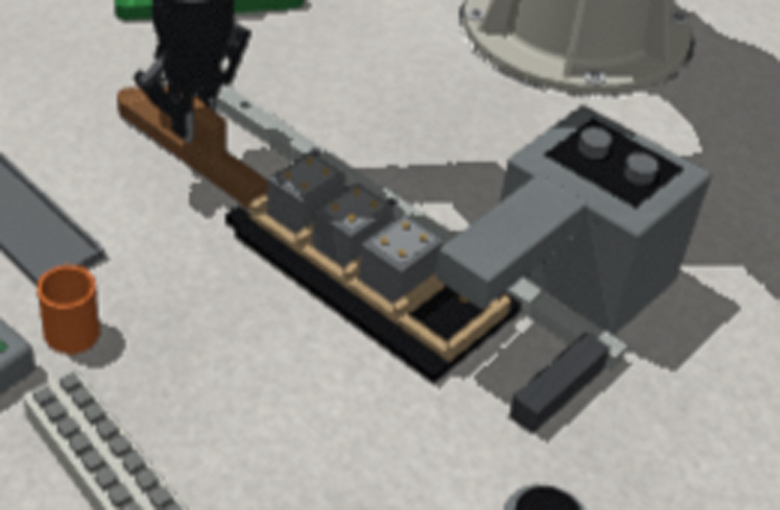

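>>> {"method": "arm_command", "body": {"plan": [{"translation": [0,-0.5,0],"twist": 0,"gripper": 0.05},{"translation": [-0.05,-1,0],"twist": 0,"gripper": 0.05},{"translation": [-0.05,-1.5,0],"twist": 0,"gripper": 0.05},{"translation": [-0.05,-2,0],"twist": 0,"gripper": 0.05},{"translation": [-0.05,-2.5,0],"twist": 0,"gripper": 0.05}]}}

```text
clock: 27.33
eef_pos: [465.1, -97.9, 37.1]
tcp_rot: [3.136, -0.007, 0.007]
contact_force: [0.5, -8.5, 1.4]
opening: 0.221
```

>>> {"method": "arm_command", "body": {"plan": [{"translation": [0,-0.4,0],"twist": 0,"gripper": 0.05},{"translation": [-0.05,-0.8,0],"twist": 0,"gripper": 0.05},{"translation": [-0.05,-1.2,0],"twist": 0,"gripper": 0.05},{"translation": [-0.05,-1.6,0],"twist": 0,"gripper": 0.05},{"translation": [-0.05,-2,0],"twist": 0,"gripper": 0.05}]}}

```text
clock: 27.75
eef_pos: [465.0, -78.6, 37.2]
tcp_rot: [3.135, -0.008, 0.007]
contact_force: [-0.2, -8.2, 1.2]
opening: 0.224
```

```bash
python3 -c "
from h import *
go(465,-60,36.5,0.3)
f=grab_frame('wrist');cv2.imwrite('pics/w26.png',f)
f=grab_frame('scene');crop(f,260,130,520,300,3,'pics/s26.png')
"
```

```text
shift cm [ 0.01 -1.86  0.06] twist 0.002 at [465.  -78.6  37.2] rot [ 3.135 -0.008  0.007] clk 27.75 F [-0.2 -8.2  1.2] op 0.224
```

View pics/s26.png

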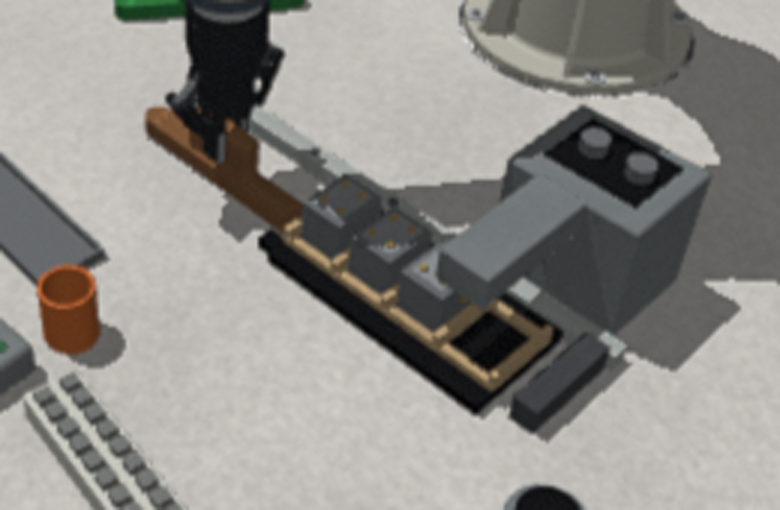

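>>> {"method": "arm_command", "body": {"plan": [{"translation": [0,-0.3,0],"twist": 0,"gripper": 0.05},{"translation": [0,-0.6,0],"twist": 0,"gripper": 0.05},{"translation": [-0.05,-0.8,0],"twist": 0,"gripper": 0.05},{"translation": [-0.05,-1.0,0],"twist": 0,"gripper": 0.05},{"translation": [-0.05,-1.2,0],"twist": 0,"gripper": 0.05}]}}

```text
clock: 28.27
eef_pos: [464.8, -66.8, 37.3]
tcp_rot: [3.135, -0.008, 0.007]
contact_force: [1.1, -9.4, 1.3]
opening: 0.22
```

>>> {"method": "arm_command", "body": {"plan": [{"translation": [0,-0.1,0],"twist": 0,"gripper": 0.05},{"translation": [0,-0.2,0],"twist": 0,"gripper": 0.05},{"translation": [0,-0.3,0],"twist": 0,"gripper": 0.05},{"translation": [0,-0.4,0],"twist": 0,"gripper": 0.05},{"translation": [0,-0.5,0],"twist": 0,"gripper": 0.05}]}}

```text
clock: 28.68
eef_pos: [464.9, -62.5, 37.3]
tcp_rot: [3.134, -0.009, 0.007]
contact_force: [0.4, -8.0, 0.8]
opening: 0.225
```

>>> {"method": "arm_command", "body": {"plan": [{"translation": [0,-0.1,0],"twist": 0,"gripper": 0.05},{"translation": [0,-0.2,0],"twist": 0,"gripper": 0.05},{"translation": [0,-0.3,0],"twist": 0,"gripper": 0.05},{"translation": [0,-0.35,0],"twist": 0,"gripper": 0.05},{"translation": [0,-0.4,0],"twist": 0,"gripper": 0.05}]}}

```text
clock: 29.1
eef_pos: [465.1, -59.7, 37.5]
tcp_rot: [3.133, -0.009, 0.008]
contact_force: [-0.9, -14.0, 4.1]
opening: 0.219
```

Force is rising to 14 N at y≈−60, where home was expected. I'll press once more and look.

>>> {"method": "arm_command", "body": {"plan": [{"translation": [0,-0.1,0],"twist": 0,"gripper": 0.05},{"translation": [0,-0.2,0],"twist": 0,"gripper": 0.05},{"translation": [-0.1,-0.2,0],"twist": 0,"gripper": 0.05},{"translation": [-0.2,-0.25,0],"twist": 0,"gripper": 0.05},{"translation": [-0.2,-0.25,0],"twist": 0,"gripper": 0.05}]}}

```text
clock: 29.52
eef_pos: [464.8, -59.3, 38.2]
tcp_rot: [3.13, -0.012, 0.009]
contact_force: [2.2, -19.6, 3.9]
opening: 0.219
```

```bash
python3 -c "
from h import *
go(465,-60,36.5,0.3)
f=grab_frame('wrist');cv2.imwrite('pics/w27.png',f)
f=grab_frame('scene');crop(f,260,130,520,300,3,'pics/s27.png')
f=grab_frame('top');crop(f,200,160,400,300,4,'pics/t27.png')
"
```

```text
shift cm [0.02 0.06 0.17] twist 0.004 at [464.8 -59.3  38.2] rot [ 3.13  -0.012  0.009] clk 29.52 F [  2.2 -19.6   3.9] op 0.219
```

View pics/s27.png

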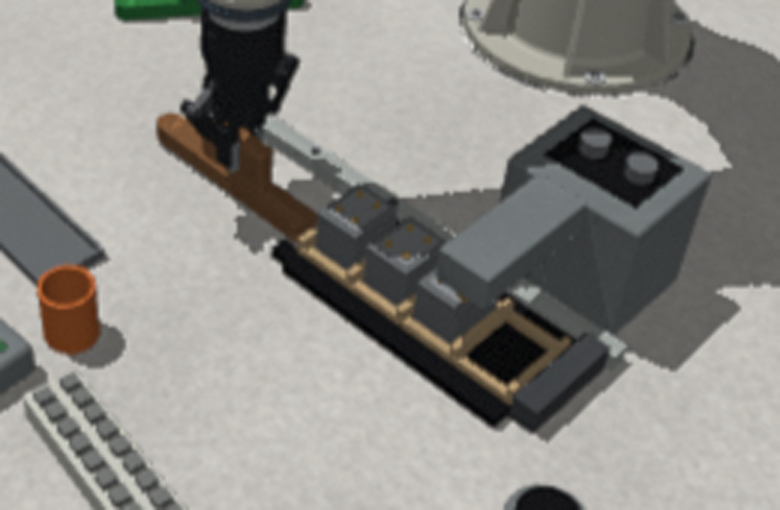

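View pics/t27.png

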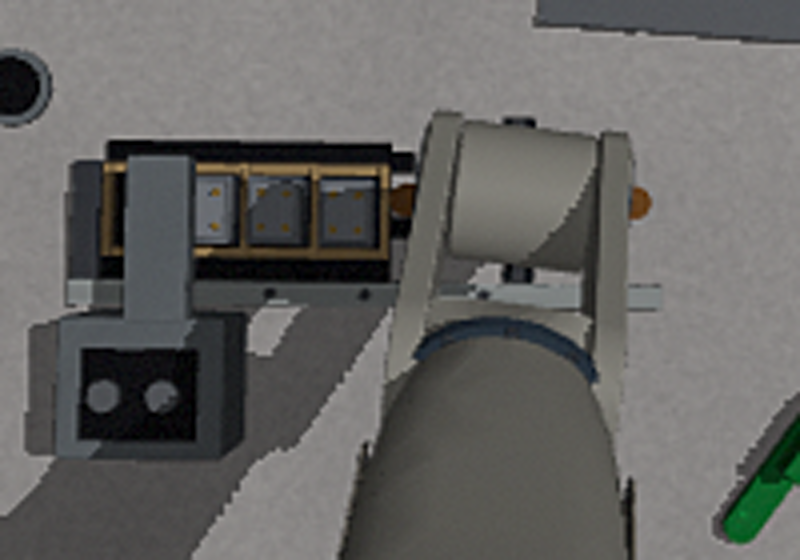

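View pics/w27.png

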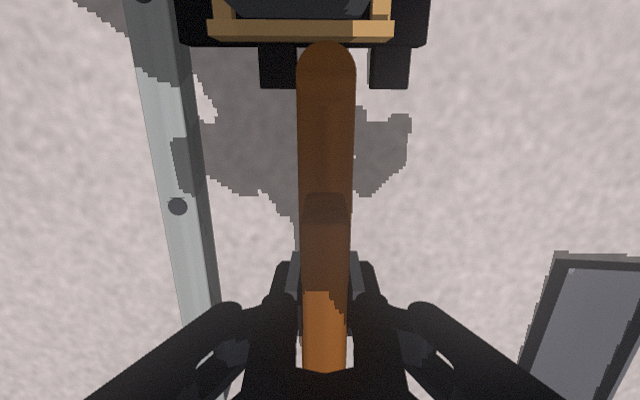

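The sled is up against the dark stop in the scene and top views, flush at the fence, with the force at 20 N. I'll withdraw the stick straight back.

>>> {"method": "arm_command", "body": {"plan": [{"translation": [0.1,0.4,0],"twist": 0,"gripper": 0.05},{"translation": [0.3,1,0],"twist": 0,"gripper": 0.05},{"translation": [0.3,2.5,0],"twist": 0,"gripper": 0.05},{"translation": [0.3,4,0],"twist": 0,"gripper": 0.05},{"translation": [0.3,5,0],"twist": 0,"gripper": 0.05}]}}

```text
clock: 30.08
eef_pos: [467.8, -110.1, 38.6]
tcp_rot: [3.13, -0.011, 0.009]
contact_force: [-0.0, -0.2, -1.6]
opening: 0.218
```

```bash
python3 -c "
from h import *
go(560,-160,115,0)
import pickle
m=camera_model('wrist');pickle.dump(m,open('w28.pkl','wb'))
f=grab_frame('wrist');cv2.imwrite('pics/w28.png',f)
"
```

```text
shift cm [ 9.26  5.16 -7.49] twist 0.009 at [ 467.8 -110.1   38.6] rot [ 3.13  -0.011  0.009] clk 30.08 F [-0.  -0.2 -1.6] op 0.218
```

View pics/w28.png

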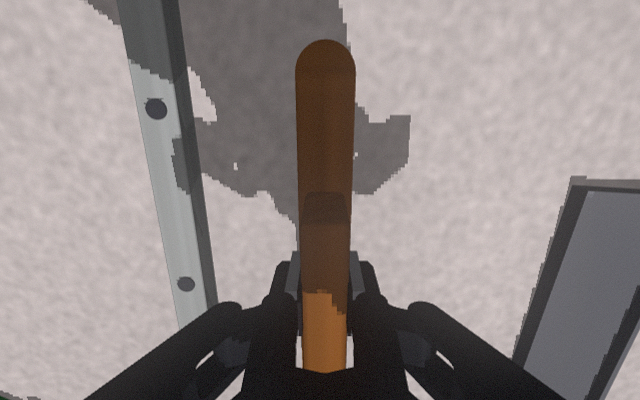

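>>> {"method": "arm_command", "body": {"plan": [{"translation": [0,0.5,-2],"twist": 0,"gripper": 0.05},{"translation": [0.5,1.5,-4.5],"twist": 0,"gripper": 0.05},{"translation": [2.5,3,-7],"twist": 0,"gripper": 0.05},{"translation": [5.5,5,-7.5],"twist": 0.02,"gripper": 0.05},{"translation": [8.5,7,-7.5],"twist": 0.03,"gripper": 0.05}]}}

```text
clock: 30.55
eef_pos: [554.4, -180.3, 117.9]
tcp_rot: [3.13, -0.015, -0.023]
contact_force: [1.0, 0.0, -1.8]
opening: 0.218
```

```bash
python3 -c "
from h import *
go(645.5,-203,110,-2.5)
"
```

```text
shift cm [9.14 2.06 0.94] twist 0.021 at [ 554.4 -180.3  117.9] rot [ 3.13  -0.015 -0.023] clk 30.55 F [ 1.   0.  -1.8] op 0.218
```

>>> {"method": "arm_command", "body": {"plan": [{"translation": [2.5,0.6,0],"twist": 0.01,"gripper": 0.05},{"translation": [5.5,1.2,0.3],"twist": 0.02,"gripper": 0.05},{"translation": [8,1.8,0.6],"twist": 0.021,"gripper": 0.05},{"translation": [9.1,2.1,0.9],"twist": 0.021,"gripper": 0.05},{"translation": [9.1,2.1,0.9],"twist": 0.021,"gripper": 0.05}]}}

```text
clock: 30.97
eef_pos: [646.8, -203.6, 109.3]
tcp_rot: [3.131, -0.015, -0.044]
contact_force: [0.0, -0.4, -1.2]
opening: 0.217
```

```bash
python3 -c "
from h import *
go(645.5,-203,55,-2.5)
f=grab_frame('wrist');cv2.imwrite('pics/w29.png',f)
go(645.5,-203,55,-2.5)
"
```

```text
shift cm [-0.22 -0.11  5.43] twist -0.0 at [ 646.8 -203.6  109.3] rot [ 3.131 -0.015 -0.044] clk 30.97 F [ 0.  -0.4 -1.2] op 0.217
shift cm [-0.02 -0.06  5.43] twist -0.0 at [ 645.  -203.1  109.3] rot [ 3.131 -0.013 -0.044] clk 31.02 F [-0.9 -0.3 -1.3] op 0.223
```

View pics/w29.png

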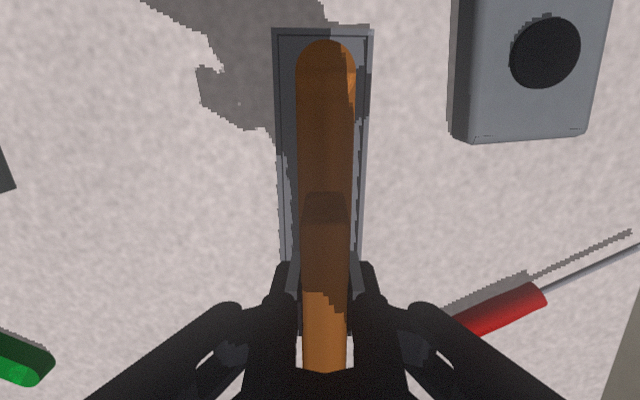

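The stick is over the tray, aligned and centred. Lowering.

>>> {"method": "arm_command", "body": {"plan": [{"translation": [0,0,1.2],"twist": 0,"gripper": 0.05},{"translation": [0,0,2.6],"twist": 0,"gripper": 0.05},{"translation": [0,0,4],"twist": 0,"gripper": 0.05},{"translation": [0,0,5],"twist": 0,"gripper": 0.05},{"translation": [0,0,5],"twist": 0,"gripper": 0.05}]}}

```text
clock: 31.43
eef_pos: [643.1, -202.8, 55.8]
tcp_rot: [3.133, -0.008, -0.044]
contact_force: [-0.9, 0.4, -1.2]
opening: 0.221
```

```bash
python3 -c "
from h import *
go(645.5,-203,38,-2.5)
"
```

```text
shift cm [ 0.22 -0.01  1.78] twist -0.0 at [ 643.1 -202.8   55.8] rot [ 3.133 -0.008 -0.044] clk 31.43 F [-0.9  0.4 -1.2] op 0.221
```

>>> {"method": "arm_command", "body": {"plan": [{"translation": [0.2,0,0.5],"twist": 0,"gripper": 0.05},{"translation": [0.2,0,1],"twist": 0,"gripper": 0.05},{"translation": [0.2,0,1.5],"twist": 0,"gripper": 0.05},{"translation": [0.2,0,1.8],"twist": 0,"gripper": 0.05},{"translation": [0.2,0,1.8],"twist": 0,"gripper": 0.05}]}}

```text
clock: 31.85
eef_pos: [645.3, -203.1, 37.5]
tcp_rot: [3.133, -0.008, -0.044]
contact_force: [1.0, 0.7, -0.2]
opening: 0.22
```

```bash
python3 -c "
from h import *
go(645.5,-203,37,-2.5)
"
```

```text
shift cm [ 0.02 -0.01  0.05] twist -0.0 at [ 645.3 -203.1   37.5] rot [ 3.133 -0.008 -0.044] clk 31.85 F [ 1.   0.7 -0.2] op 0.22
```

>>> {"method": "arm_command", "body": {"plan": [{"translation": [0,0,0],"twist": 0,"gripper": 0.15},{"translation": [0,0,0],"twist": 0,"gripper": 0.3},{"translation": [0,0,0],"twist": 0,"gripper": 0.5},{"translation": [0,0,0],"twist": 0,"gripper": 0.5},{"translation": [0,0,0],"twist": 0,"gripper": 0.5}]}}

```text
clock: 32.27
eef_pos: [645.5, -203.1, 37.9]
tcp_rot: [3.133, -0.009, -0.044]
contact_force: [0.5, 0.1, 0.0]
opening: 0.506
```

>>> {"method": "arm_command", "body": {"plan": [{"translation": [0,0,-2],"twist": 0,"gripper": 0.5},{"translation": [0,0,-5],"twist": 0,"gripper": 0.5},{"translation": [0,0,-9],"twist": 0,"gripper": 0.5},{"translation": [0,0,-13],"twist": 0,"gripper": 0.5},{"translation": [0,0,-15],"twist": 0,"gripper": 0.5}]}}

```text
clock: 32.68
eef_pos: [646.1, -202.3, 193.2]
tcp_rot: [3.131, -0.014, -0.044]
contact_force: [1.0, -0.4, 0.6]
opening: 0.498
```

```bash
python3 -c "
from h import *
import pickle
m=camera_model('wrist');pickle.dump(m,open('w30.pkl','wb'))
f=grab_frame('wrist');cv2.imwrite('pics/w30.png',f)
f=grab_frame('scene');cv2.imwrite('pics/s30.png',f)
go(600,100,260,0)
"
```

```text
shift cm [ -5.9  -29.94  -7.1 ] twist -0.044 at [ 646.9 -202.6  193.3] rot [ 3.13  -0.017 -0.044] clk 32.78 F [ 0.1 -0.8  0.3] op 0.497
```

View pics/w30.png

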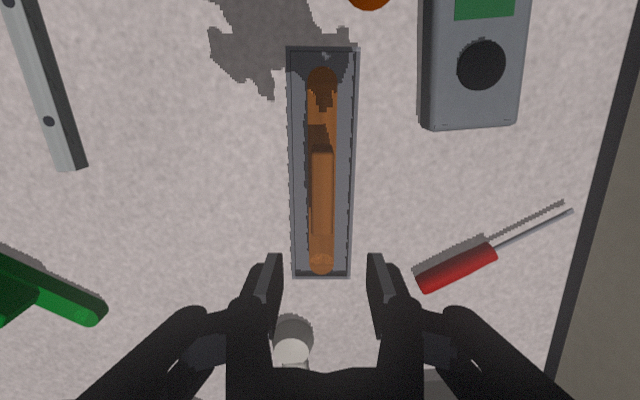

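View pics/s30.png

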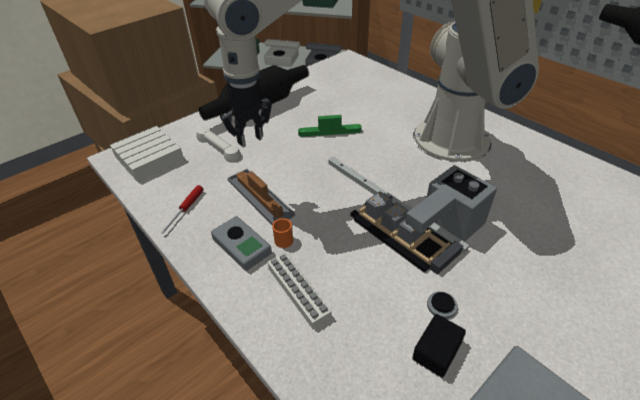

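The stick lies upright and centred in its tray. I'll move up the bench and check the sled on the way to the button.

>>> {"method": "arm_command", "body": {"plan": [{"translation": [-1,-4,-2],"twist": -0.01,"gripper": 0.3},{"translation": [-2.5,-8,-4],"twist": -0.02,"gripper": 0.1},{"translation": [-4,-12,-6],"twist": -0.03,"gripper": 0.0},{"translation": [-5,-16,-7],"twist": -0.044,"gripper": 0.0},{"translation": [-6,-20,-7],"twist": -0.044,"gripper": 0.0}]}}

```text
clock: 33.2
eef_pos: [597.8, -13.8, 260.4]
tcp_rot: [3.13, -0.019, 0.0]
contact_force: [0.8, 1.1, 0.9]
opening: 0.002
```

```bash
python3 -c "
from h import *
go(560,150,270,0)
"
```

```text
shift cm [ -3.76 -16.37  -1.23] twist 0.0 at [597.8 -13.8 260.4] rot [ 3.13  -0.019  0.   ] clk 33.2 F [0.8 1.1 0.9] op 0.002
```

>>> {"method": "arm_command", "body": {"plan": [{"translation": [-1,-4,-0.3],"twist": 0,"gripper": 0.0},{"translation": [-2,-8,-0.6],"twist": 0,"gripper": 0.0},{"translation": [-3,-12,-1],"twist": 0,"gripper": 0.0},{"translation": [-3.8,-16,-1.2],"twist": 0,"gripper": 0.0},{"translation": [-3.8,-16.4,-1.2],"twist": 0,"gripper": 0.0}]}}

```text
clock: 33.62
eef_pos: [557.8, 155.9, 269.4]
tcp_rot: [3.132, -0.018, 0.004]
contact_force: [-0.5, 0.2, -0.5]
opening: 0.0
```

```bash
python3 -c "
from h import *
import pickle
m=camera_model('wrist');pickle.dump(m,open('w31.pkl','wb'))
f=grab_frame('wrist');cv2.imwrite('pics/w31.png',f)
f=grab_frame('top');cv2.imwrite('pics/t31.png',f);crop(f,190,150,390,290,4,'pics/t31c.png')
go(556,369,150,0)
"
```

```text
shift cm [ -0.42 -21.85  11.63] twist 0.003 at [558.9 152.  269. ] rot [ 3.129e+00 -1.800e-02  3.000e-03] clk 33.72 F [-0.5 -0.6  0.2] op -0.001
```

View pics/w31.png

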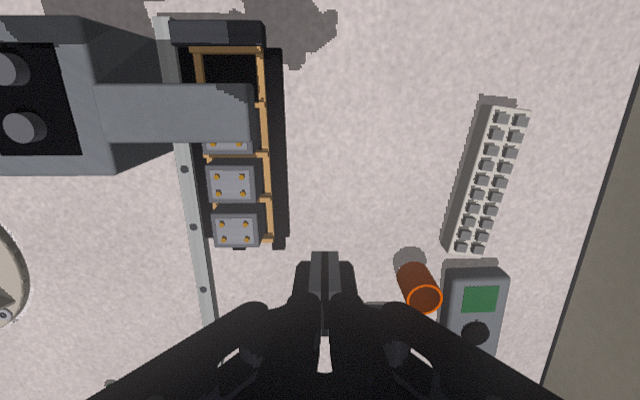

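View pics/t31c.png

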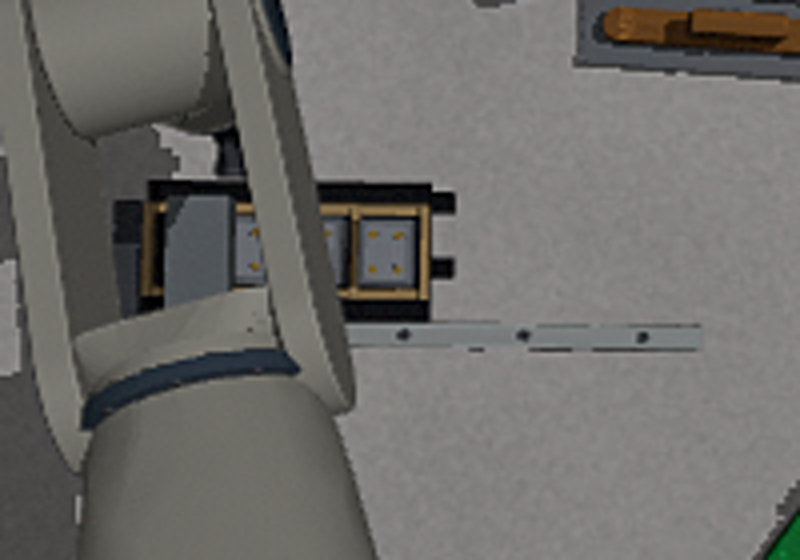

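The sled's front is against the stop and parallel along the fence, with the three modules in pockets 1–3. Now the button.

>>> {"method": "arm_command", "body": {"plan": [{"translation": [0,-4,0],"twist": 0,"gripper": 0.0},{"translation": [-0.1,-8,1],"twist": 0,"gripper": 0.0},{"translation": [-0.2,-12,2.5],"twist": 0,"gripper": 0.0},{"translation": [-0.3,-15.5,4],"twist": 0,"gripper": 0.0},{"translation": [-0.3,-15.5,4],"twist": 0,"gripper": 0.0}]}}

```text
clock: 34.13
eef_pos: [554.9, 309.6, 223.1]
tcp_rot: [3.129, -0.014, 0.005]
contact_force: [-0.1, -0.8, 0.3]
opening: 0.0
```

```bash
python3 -c "
from h import *
import pickle
m=camera_model('wrist');pickle.dump(m,open('w32.pkl','wb'))
f=grab_frame('wrist');cv2.imwrite('pics/w32.png',f)
go(556,369,120,0)
"
```

```text
shift cm [-0.05 -6.33 10.33] twist 0.005 at [555.3 307.2 224.2] rot [ 3.127 -0.014  0.005] clk 34.18 F [ 0.4 -0.8  0.1] op -0.004
```

View pics/w32.png

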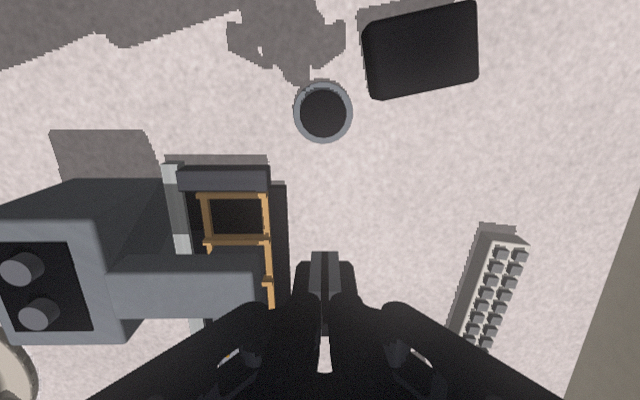

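The button's black cap is centred at (323,112) and the splice box sits at (420,50). I'll triangulate the button from all three cameras.

```bash
python3 - <<'E'
from h import *
import pickle
mw=pickle.load(open('w32.pkl','rb'));mt=camera_model('top');ms=camera_model('scene')
f=cv2.imread('pics/s30.png');crop(f,400,270,500,340,6,'pics/s30b.png')
for z in (15,20,25,30,40): print(z,np.round(ray(mw,323,112,z)[:2],1),np.round(ray(mt,202.2,181.2,z)[:2],1),np.round(ray(ms,442.5,303,z)[:2],1))
E
```

```text
15 [556.  373.4] [556.6 370.6] [556.1 373.7]
20 [556.  373.8] [556.2 369.2] [559.4 375.1]
25 [555.9 374.1] [555.8 367.8] [562.7 376.6]
30 [555.9 374.5] [555.3 366.4] [566. 378.]
40 [555.8 375.1] [554.5 363.6] [572.7 380.8]
```

View pics/s30b.png

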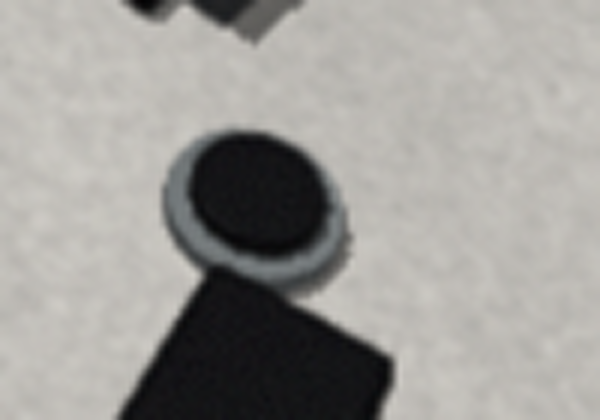

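>>> {"method": "arm_command", "body": {"plan": [{"translation": [0,-2,2],"twist": 0,"gripper": 0.0},{"translation": [0,-4.5,5],"twist": 0,"gripper": 0.0},{"translation": [0,-6.5,8.5],"twist": 0,"gripper": 0.0},{"translation": [0,-6.5,12],"twist": 0,"gripper": 0.0},{"translation": [0,-6.5,14],"twist": 0,"gripper": 0.0}]}}

```text
clock: 34.6
eef_pos: [556.3, 367.9, 79.4]
tcp_rot: [3.125, -0.011, 0.005]
contact_force: [-0.5, -0.7, 0.3]
opening: -0.002
```

```bash
python3 -c "
from h import *
go(556,371.5,45,0)
"
```

```text
shift cm [-0.07 -0.41  3.44] twist 0.005 at [556.3 367.9  79.4] rot [ 3.125 -0.011  0.005] clk 34.6 F [-0.5 -0.7  0.3] op -0.002
```

>>> {"method": "arm_command", "body": {"plan": [{"translation": [0,-0.4,1],"twist": 0,"gripper": 0.0},{"translation": [0,-0.4,2],"twist": 0,"gripper": 0.0},{"translation": [0,-0.4,3],"twist": 0,"gripper": 0.0},{"translation": [0,-0.4,3.8],"twist": 0,"gripper": 0.0},{"translation": [0,-0.4,4.2],"twist": 0,"gripper": 0.0}]}}

```text
clock: 35.02
eef_pos: [557.2, 370.8, 37.2]
tcp_rot: [3.125, -0.012, 0.005]
contact_force: [-0.1, 0.3, -0.1]
opening: 0.003
```

```bash
python3 -c "
from h import *
f=grab_frame('wrist');cv2.imwrite('pics/w33.png',f)
go(556,371.5,30,0)
"
```

```text
shift cm [-0.1  -0.09  0.68] twist 0.005 at [556.9 370.7  36.8] rot [ 3.124 -0.011  0.005] clk 35.07 F [-0.9  0.5 -0.4] op 0.001
```

View pics/w33.png

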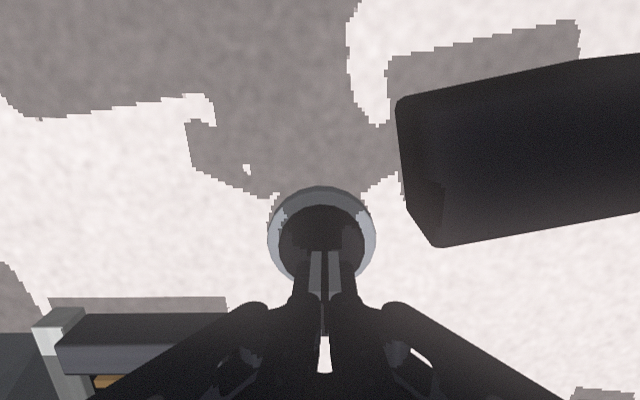

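The fingertips are over the black cap at about (325,250). I press down gently, watching the force.

>>> {"method": "arm_command", "body": {"plan": [{"translation": [0,-0.2,0.3],"twist": 0,"gripper": 0.0},{"translation": [0,-0.2,0.5],"twist": 0,"gripper": 0.0},{"translation": [0,-0.2,0.7],"twist": 0,"gripper": 0.0},{"translation": [0,-0.2,0.9],"twist": 0,"gripper": 0.0},{"translation": [0,-0.2,1.0],"twist": 0,"gripper": 0.0}]}}

```text
clock: 35.48
eef_pos: [557.0, 372.7, 26.8]
tcp_rot: [3.125, -0.011, 0.005]
contact_force: [-0.3, -0.4, -0.1]
opening: -0.0
```

>>> {"method": "arm_command", "body": {"plan": [{"translation": [0,0,0.1],"twist": 0,"gripper": 0.0},{"translation": [0,0,0.2],"twist": 0,"gripper": 0.0},{"translation": [0,0,0.3],"twist": 0,"gripper": 0.0},{"translation": [0,0,0.4],"twist": 0,"gripper": 0.0},{"translation": [0,0,0.4],"twist": 0,"gripper": 0.0}]}}

```text
clock: 35.9
eef_pos: [556.9, 372.5, 22.6]
tcp_rot: [3.124, -0.011, 0.005]
contact_force: [0.5, 0.1, -0.2]
opening: 0.0
```

>>> {"method": "arm_command", "body": {"plan": [{"translation": [0,0,0.1],"twist": 0,"gripper": 0.0},{"translation": [0,0,0.2],"twist": 0,"gripper": 0.0},{"translation": [0,0,0.3],"twist": 0,"gripper": 0.0},{"translation": [0,0,0.4],"twist": 0,"gripper": 0.0},{"translation": [0,0,0.4],"twist": 0,"gripper": 0.0}]}}

```text
clock: 36.32
eef_pos: [557.1, 372.6, 18.7]
tcp_rot: [3.125, -0.011, 0.005]
contact_force: [-0.7, -0.4, 3.6]
opening: -0.005
```

>>> {"method": "arm_command", "body": {"plan": [{"translation": [0,0,0.1],"twist": 0,"gripper": 0.0},{"translation": [0,0,0.2],"twist": 0,"gripper": 0.0},{"translation": [0,0,0.3],"twist": 0,"gripper": 0.0},{"translation": [0,0,0.4],"twist": 0,"gripper": 0.0},{"translation": [0,0,0.4],"twist": 0,"gripper": 0.0}]}}

```text
clock: 36.73
eef_pos: [557.2, 372.7, 16.0]
tcp_rot: [3.125, -0.011, 0.005]
contact_force: [-5.0, -3.3, 15.9]
opening: -0.0
```

>>> {"method": "arm_command", "body": {"plan": [{"translation": [0,0,0.1],"twist": 0,"gripper": 0.0},{"translation": [0,0,0.2],"twist": 0,"gripper": 0.0},{"translation": [0,0,0.2],"twist": 0,"gripper": 0.0},{"translation": [0,0,0.2],"twist": 0,"gripper": 0.0},{"translation": [0,0,0.2],"twist": 0,"gripper": 0.0}]}}

```text
clock: 37.15
eef_pos: [557.2, 372.7, 15.9]
tcp_rot: [3.125, -0.011, 0.005]
contact_force: [-7.1, -3.4, 22.0]
opening: 0.001
```

```bash
python3 -c "
from h import *
go(556,371.5,30,0)
f=grab_frame('wrist');crop(f,220,150,440,330,3.3,'pics/w34.png')
go(556,371.5,30,0)
"
```

```text
shift cm [-0.1   0.14 -1.41] twist 0.005 at [557.2 372.7  15.9] rot [ 3.125 -0.011  0.005] clk 37.15 F [-7.1 -3.4 22. ] op 0.001
shift cm [-0.1   0.14 -1.41] twist 0.005 at [557.2 372.7  15.9] rot [ 3.125 -0.011  0.005] clk 37.2 F [-6.9 -2.6 22.3] op -0.0
```

View pics/w34.png

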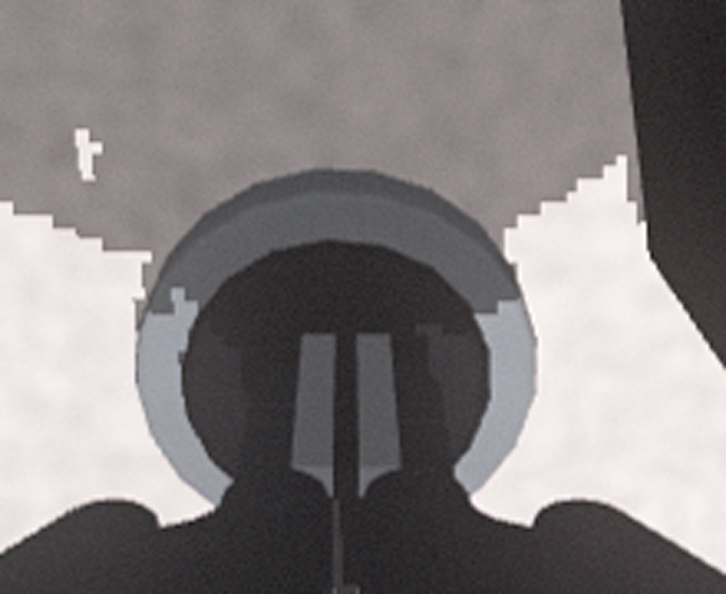

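The button has bottomed: it stays at z=15.9 while the force climbs from 16 to 22 N, and contact began at about z=22, so the travel was about 6 mm. Releasing.

>>> {"method": "arm_command", "body": {"plan": [{"translation": [0,0,-1],"twist": 0,"gripper": 0.0},{"translation": [0,0,-3],"twist": 0,"gripper": 0.0},{"translation": [0,0,-6],"twist": 0,"gripper": 0.0},{"translation": [0,0,-10],"twist": 0,"gripper": 0.0},{"translation": [0,0,-14],"twist": 0,"gripper": 0.0}]}}

```text
clock: 37.62
eef_pos: [554.8, 374.4, 156.1]
tcp_rot: [3.123, -0.009, 0.005]
contact_force: [0.7, 0.7, -0.7]
opening: -0.003
```

>>> {"method": "arm_command", "body": {"plan": [{"translation": [0,-3,-3],"twist": 0,"gripper": 0.0},{"translation": [0,-7,-5],"twist": 0,"gripper": 0.0},{"translation": [0,-11,-7],"twist": 0,"gripper": 0.0},{"translation": [0,-14,-8],"twist": 0,"gripper": 0.0},{"translation": [0,-14,-8],"twist": 0,"gripper": 0.0}]}}

```text
clock: 38.03
eef_pos: [553.4, 522.9, 236.7]
tcp_rot: [3.13, -0.013, 0.008]
contact_force: [0.5, -1.4, 0.1]
opening: 0.002
```

```bash
python3 -c "
from h import *
f=grab_frame('top');cv2.imwrite('pics/t40.png',f);crop(f,190,90,430,290,3,'pics/t40c.png')
f=grab_frame('scene');crop(f,220,120,500,330,2.8,'pics/s40c.png')
go(556,371.5,30,0)
"
```

```text
shift cm [ 0.   14.19 20.58] twist 0.007 at [553.  517.1 233.2] rot [ 3.123 -0.01   0.007] clk 38.13 F [-0.6 -0.3 -0.7] op 0.002
```

View pics/t40c.png

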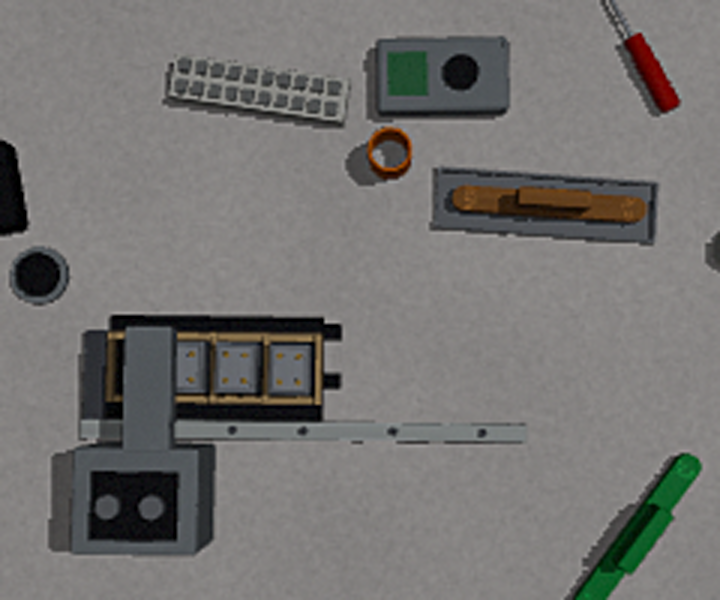

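View pics/s40c.png

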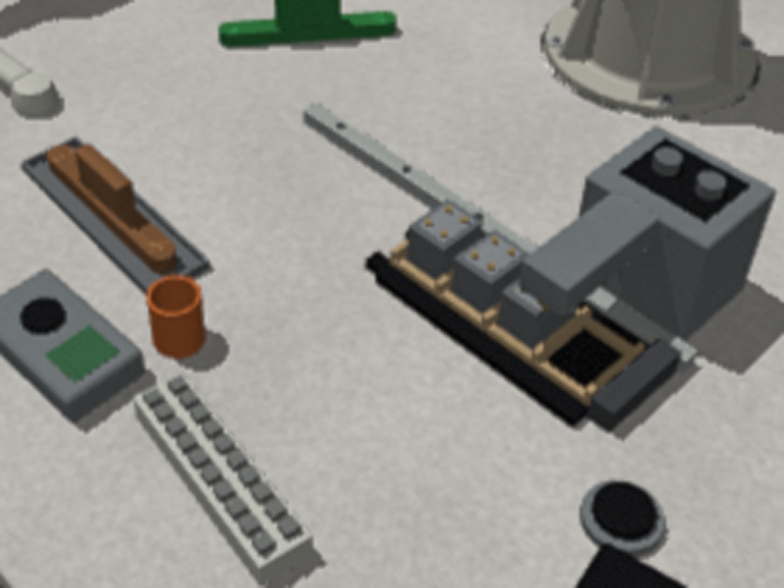

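```bash
python3 - <<'E'
from h import *
m=camera_model('top')
C=lambda a,b,z:np.round(ray(m,190+(a+.5)/3-.5,90+(b+.5)/3-.5,z),1)
print('sled +x edge',C(112,317,14),C(322,319,14)); print('rear',C(323,350,14))
print('fence edge',C(220,422,20),C(525,424,20),'end',C(526,432,20)); print('stop face',C(108,333,30),'front',C(110,318,14))
print('stick ends',C(453,196,24),C(648,209,24),'tray',C(434,168,12),C(657,184,12),C(652,243,12),C(431,229,12))
E
```

```text
sled +x edge [510.1 285.5  14. ] [511.5  48.8  14. ]
rear [476.5  47.   14. ]
fence edge [394.2 160.2  20. ] [ 397.1 -180.6   20. ] end [ 388.2 -181.8   20. ]
stop face [491.3 285.9  30. ] front [508.9 287.7  14. ]
stick ends [652.1 -96.8  24. ] [ 640.8 -316.9   24. ] tray [685.7 -75.3  12. ] [ 671.4 -329.5   12. ] [ 603.8 -324.    12. ] [615.8 -72.8  12. ]
```

Everything checks out: the rear edge is at y≈48 (48.8 expected), the sled is flush and parallel, and the stick is about 6 mm from the tray's centre. Handing in.

```bash
python3 -c "
from rig import job
print(job.sign_off())"
```

```text
the job is handed in; nothing more can be done
None
```

The job is done and handed in at about 38 s on the robot's clock; signing off gave no verdict.

**What I did:** Three modules were on the bench, and I set them in pockets 1–3. I pressed the sled flush to the fence with the stick's long side, then fed it home through the fork until the force rose to 20 N against the stop. The stick went back in its tray. I pressed the button about 6 mm until it bottomed at 22 N, then let it go.

**Last checks, from the top and scene pictures:**
- **Sled:** rear edge at y≈47–49 mm, where 48.8 is expected at home. It is flush with the fence and parallel to within about 0.5°.
- **Modules:** all three looked upright in their pockets. The test head partly hides the front one.
- **Stick:** right way up, about 6 mm from the tray's middle.
- **Bystanders:** those in view look unmoved.
- **Hand:** clear of everything.

**Disagreements and limits:** The cameras differed by 2–5 mm, most of all on the button's position. I judged the button's full travel and release from force, height and the pictures, because its joint has no reading.

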